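Fetch the stray tumblers and set them to drain

ROBOT

A 6-joint arm with a two-finger parallel gripper is mounted at the origin on the work surface. World frame = base frame: x ahead of the robot, y to its left, z up, the work surface at z = 0. Lengths are in m, angles in rad, forces in N, time in s.
With the tool pointing down it reaches from about 0.3 to 0.775 m from the base axis. Payload 14.6 kg.
Tool frame: the origin (TCP) lies at the centre of the arm's flange, where the gripper is bolted on; the fingertips stand 199 mm ahead of it and the grasp point (between the pads) lies 180 mm ahead of it; z points along the fingers, y is the line along which they close (so a half turn about z gives the same grasp; the last joint's range is limited). The gripper opens to 94 mm and grips with 3 to 60 N. Pads are 16 mm wide; open, the fingers measure 119 mm over their backs; the gripper's body (75 mm by 177 mm) begins 78 mm behind the grasp point.
Start: joints at [1.042, 0.3, 1.521, -0, 1.321, -0.067], TCP at [0.245, 0.492, 0.405] pointing down, gripper open.
Joint ranges: [-3.03, 3.03], [-0.79, 2.21], [0.23, 2.52], [-1.04, 4.18], [0, 3.07], [-2.55, 2.55]. Speed limits (rad/s): [2.22, 2.22, 2.57, 3.14, 3.14, 3.14].

INTERFACE

Orientations are given as [roll, pitch, yaw] about the fixed x, y, z axes, in that order (R = Rz(yaw) Ry(pitch) Rx(roll)).
In Python, from station import ctrl gives the robot as it stands. The module is installed in compiled form; this text tells all that it offers.
- The arm moves only by the tool servo_tool, never from a script. Its argument "motion" is a list of rows, each a list of 5 numbers: the closure, from 0 (fully open) to 1 (shut), then the shift along the world's x, y, z in cm, then the turn about the world's z in degrees. A call has 1 to 20 rows; each row is the pose to reach, as a shift and turn from the pose commanded when the call began; what a row does not reach only later rows make up. A row lasts 1/8 s, in which the tool goes at most 62.5 mm and 10.7 degrees, less where a joint would pass 70% of its speed; a pose out of reach is approached as far as the arm can. A call with a gripper value outside its range is refused whole. The fingers move at their own pace and stop on an object; "squeeze" is the grip in N (left out, the last holds). Time passes only in rows, so rows that repeat a pose let the fingers close. It gives the time, the measured TCP pose, the force, the opening and the grip force at its end, in the units of the state.
- ctrl.get_obs(): the state, without advancing time (a new reading comes with each control period).
- ctrl.camera(name): name is "scene" or "side" or "wrist"; returns a dict with "image" (400x640x3 uint8, red, green, blue), "fx", "fy", "cx", "cy" (pixels), "dist" ([k1, k2, p1, p2, k3] as OpenCV has them; the pictures are not rectified), "camera_from_world" (4x4, takes a point from world to camera coordinates); the wrist camera has in their place "hand_eye" (4x4, takes a point from camera to tool coordinates, whose origin is the TCP and whose axes are the flange's). Camera axes: x right, y up, looking along -z (the intrinsics and any distortion apply to the point x, -y, -z); pixel columns grow to the right and rows downward; lengths in m; the calibration is good to about 2 mm. A picture is of the moment at which its call begins: read the wrist's pose just before it. There is no depth.
- ctrl.hand_in(): hands the job in; it is judged then, once.
The state is a dict: "time_s": time; "qpos": joint angles; "joint_vel": joint speeds; "tau": joint torques, N m; "ee_pos": TCP position; "eef_rot": TCP orientation; "force": force on the tool from outside, world axes, zero at the start; "moment": the same for the moment, N m; "grip_width": finger opening in m; "grip_force": force on a finger pad.
Only numpy, scipy, OpenCV 4.12 (cv2) and the standard library are available. Lean on these libraries where they do the work, as an engineer would, in place of code of your own. Each camera call takes 0.05 s, during which the arm holds its last target. There are 200 camera calls.

TASK

Two or three steel tumblers have been left lying about on the computer desk. Squeeze the reacher's trigger to grip those that are under the glass-topped monitor riser and drag them out with it (fingers stay off a tumbler that is still under there), stand every tumbler upside down on a drying peg of its own, rim right down on the rack, and leave the reacher lying flat on its grey mat, trigger released. Don't push the other desk things about.

Things in the scene. Friction and masses are not known exactly. Their poses are not given: they have to be found in the camera images.
- riser: Fixed monitor riser: wooden sides and back, clear top. Origin on the desk under its middle; x points from the open front into the gap. Side walls' front edges at x = -100 mm, top plate's at -105, back wall's inner face at +86; side walls' inner faces at y = +-158 mm. Gap 72 mm high, top of plate 80 mm. Tumblers under it lie about 58 mm either side of its middle line
- tumbler_a: A square-sided steel tumbler, 95 mm long, 52 x 52 mm, inside 44 x 44 mm, closed base, 90 g. Origin on its axis at mid-length; its x axis runs along it and points out of the mouth. Starts lying on the desk (origin 26 mm up) under the riser with its base towards the open front and its mouth towards the back wall. May be absent.
- tumbler_b: A square-sided steel tumbler, 95 mm long, 52 x 52 mm, inside 44 x 44 mm, closed base, 90 g. Origin on its axis at mid-length; its x axis runs along it and points out of the mouth. Starts lying on the desk (origin 26 mm up) under the riser in the other half, base towards the open front and mouth towards the back wall. May be absent.
- tumbler_c: A square-sided steel tumbler, 95 mm long, 52 x 52 mm, inside 44 x 44 mm, closed base, 90 g. Origin on its axis at mid-length; its x axis runs along it and points out of the mouth. Starts lying on the desk (origin 26 mm up) on the open desk to the right, mouth pointing roughly away from the robot. May be absent.
- rack: Fixed drying rack: white plate 85 x 290 x 12 mm with three upright round wooden pegs 95 mm apart along its y axis, 26 mm across, tops 77 mm above the desk. Origin on the desk under the middle peg. An inverted tumbler goes over a peg and stands with its rim on the plate (tumbler's origin then 59.5 mm above the desk).
- peg0 (a point): Foot of the first peg on its axis, on the plate's upper face, 12 mm above the desk; z up along the peg.
- peg1 (a point): The same for the middle peg.
- peg2 (a point): The same for the third peg.
- mat: Fixed, paper-thin grey mat 320 x 130 mm lying on the desk, flush with it; origin under its middle, x along its length; the reacher starts on it and goes back on it.
- reacher: Grey hand reacher, 0.3 kg, 258 mm long, heavy at the handle, lying flat. Origin on its underside below the handle's middle; x along the shaft to the jaws, z up. Handle base 104 x 34 mm, 22 mm high; grip post and trigger post stand up from it (see reacher_grip). A cross-bar 112 mm wide, front face at x = 160 mm, carries the two jaws; open inside they stand 84 mm apart, closed 44 mm.
- reacher_grip (a point): Point midway between the outer faces of grip and trigger posts, x = -3 mm, 60 mm above the underside. Posts rise to 85 mm, 26 mm wide: fixed grip post's back face at x = -34 mm, black trigger post's front face at x = +28 mm when released. Take both from above, fingers closing along x (62 mm over them). Squeezed to about 55 mm the spring holds the tool with jaws open; squeezed more the jaws close.
- reacher_tip (a point): Front end of the reacher, midway between its jaw tips, at x = 206 mm, 20 mm above its underside. Axes as the reacher's.
- trigger (a joint): Travel of the trigger post towards the grip post, 0 released to 0.020 m; each jaw moves inwards by the same amount (they meet a tumbler at about 0.016). Spring 10 N at rest, 16 N fully squeezed.
- jaw_l: Left jaw of the reacher, a rubber plate 48 mm long, 8 mm thick (origin is the reacher's when open; its plate is centred at x = 182, y = +46, z = 25 mm).
- jaw_r: Right jaw, the mirror image (plate at y = -46 mm).
- remote: Bystander: black remote control, 130 x 40 x 18 mm, lying on the desk; origin under its middle.
- hard_disk: Bystander: black portable disk, 115 x 78 x 18 mm; origin under its middle.
Not all that is in view belongs to the job. Leave any orange or turquoise look-alike of the tumbler_c alone.

How it is judged:
By the outcome, as a careful person would: the job done as asked, in the order asked, and still so for the second after the job is handed in, with the robot touching nothing.
Of tumbler_a, tumbler_b, tumbler_c only 2 to 3 are there at a start; the rules pass over those that are not, and their reading is None.
At some moment in a run one of tumbler_a, tumbler_b, tumbler_c may be knocked a few centimetres aside while the robot is not near it.
It also fails if it takes over 210 s, if anything falls off the work surface, if the arm or the gripper's body presses on something with over 40 N, if the wrist force passes 120 N, or if a joint passes its speed limit or range.

## Working session

There is one attempt and no reset: what is moved stays moved. The work goes in short steps, Python scripts to look and compute and a tool call to move; the robot and the scene stay as the last step left them, time stands still between calls to the robot, and variables do not carry over. Pictures are saved under pics/ and viewed, at most 17 in all, crops included, and the job is handed in when it is done.

Besides the shell and the picture viewer there is one more tool, called after "Emit:" as name([rows], argument=value, ...), one row to a line, values as JSON. servo_tool: Moves the arm, as the interface text tells. Its arguments: {"type":"object","properties":{"motion":{"type":"array","items":{"type":"array","items":{"type":"number"}}},"squeeze":{"type":"number"}},"required":["motion"]}

```bash
mkdir -p pics
cat > h.py <<'E'
from station import ctrl
import numpy as np, cv2
from scipy.spatial.transform import Rotation as R
def shot(name,fn):
    o=ctrl.get_obs(); c=ctrl.camera(name); cv2.imwrite('pics/'+fn,c['image'][:,:,::-1])
    K=np.array([[c['fx'],0,c['cx']],[0,c['fy'],c['cy']],[0,0,1]]); d=np.array(c['dist'],float)
    if name=='wrist':
        T=np.eye(4);T[:3,:3]=R.from_euler('xyz',o['eef_rot']).as_matrix();T[:3,3]=o['ee_pos']
        W=T@np.array(c['hand_eye'])
    else: W=np.linalg.inv(np.array(c['camera_from_world']))
    np.savez('pics/'+fn[:-4]+'.npz',K=K,d=d,W=W); return c['image']
def px(fn,uv,z):
    f=np.load('pics/'+fn+'.npz'); uv=np.array(uv,float).reshape(-1,2)
    z=np.broadcast_to(z,len(uv))
    n=cv2.undistortPoints(uv[:,None],f['K'],f['d'])[:,0]
    r=np.c_[n[:,0],-n[:,1],-np.ones(len(n))]@f['W'][:3,:3].T; p=f['W'][:3,3]
    return p+r*((z-p[2])/r[:,2])[:,None]
def proj(fn,P):
    f=np.load('pics/'+fn+'.npz'); C=np.linalg.inv(f['W']); P=np.array(P,float).reshape(-1,3)@C[:3,:3].T+C[:3,3]
    return cv2.projectPoints(P*[1,-1,-1],np.zeros(3),np.zeros(3),f['K'],f['d'])[0][:,0]
E
python3 - <<'E'
from h import *
for n in ('scene','side','wrist'):
    shot(n,n+'0.png')
    print(n,np.load(f'pics/{n}0.npz')['W'].round(3).tolist(), np.load(f'pics/{n}0.npz')['K'].round(0).tolist())
print(ctrl.get_obs())
E
```

```text
scene [[0.678, -0.408, 0.611, 1.151], [0.735, 0.369, -0.569, -0.678], [0.007, 0.835, 0.55, 0.692], [0.0, 0.0, 0.0, 1.0]] [[363.0, 0.0, 315.0], [0.0, 363.0, 201.0], [0.0, 0.0, 1.0]]
side [[0.873, 0.349, -0.34, 0.097], [-0.487, 0.621, -0.614, -0.743], [-0.003, 0.701, 0.713, 0.857], [0.0, 0.0, 0.0, 1.0]] [[434.0, 0.0, 320.0], [0.0, 434.0, 203.0], [0.0, 0.0, 1.0]]
wrist [[0.445, -0.857, -0.258, 0.168], [0.895, 0.426, 0.129, 0.53], [-0.001, -0.289, 0.957, 0.385], [0.0, 0.0, 0.0, 1.0]] [[279.0, 0.0, 317.0], [0.0, 279.0, 196.0], [0.0, 0.0, 1.0]]
{'time_s': 0.15, 'qpos': array([ 1.04242031e+00,  3.00374187e-01,  1.52142639e+00,  2.89012072e-05,
        1.32072446e+00, -6.66029739e-02]), 'joint_vel': array([ 5.82208325e-04, -1.48739659e-03, -9.39546690e-04,  8.04250336e-04,
        1.11947488e-05, -1.78202176e-04]), 'tau': array([ 7.40065734e-04, -5.31958616e+01, -3.52823603e+01,  7.08195241e-02,
        2.35788489e-02, -5.36099651e-05]), 'ee_pos': array([0.24503823, 0.49237871, 0.40420485]), 'eef_rot': array([-3.14066421e+00, -8.99867383e-05,  2.67981241e+00]), 'force': array([-0.88436579, -0.08697962,  0.25233027]), 'moment': array([ 0.06294487, -0.01498357,  0.00014276]), 'grip_force': 0.0, 'grip_width': 0.09412644511052506}
```

View pics/scene0.png

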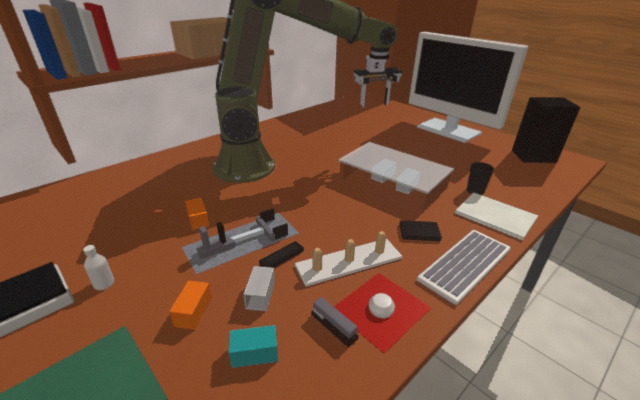

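View pics/side0.png

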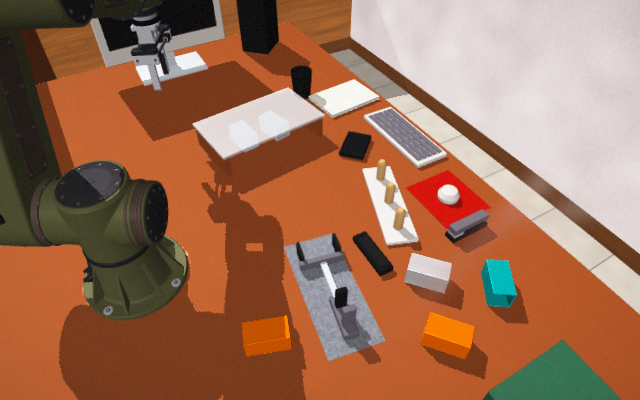

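The scene picture shows the riser at about (395,170) with two tumblers under the glass, (383,172) and (408,181). The reacher lies on its mat around (240,238). The steel tumbler_c is at (260,288), the rack pegs are at (317,258), (350,250) and (381,241), and there are orange and turquoise decoys. I'll enlarge.

Run:
```python
from h import *
s=cv2.imread('pics/side0.png'); c=cv2.imread('pics/scene0.png')
cv2.imwrite('pics/c1.png',cv2.resize(s[80:280,180:440],None,fx=3,fy=3,interpolation=2)[:600,:800])
cv2.imwrite('pics/c2.png',cv2.resize(s[220:370,260:460],None,fx=4,fy=4,interpolation=2))
cv2.imwrite('pics/c3.png',cv2.resize(c[135:335,180:445],None,fx=3,fy=3,interpolation=2))
```

```text
(no output)
```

View pics/c1.png

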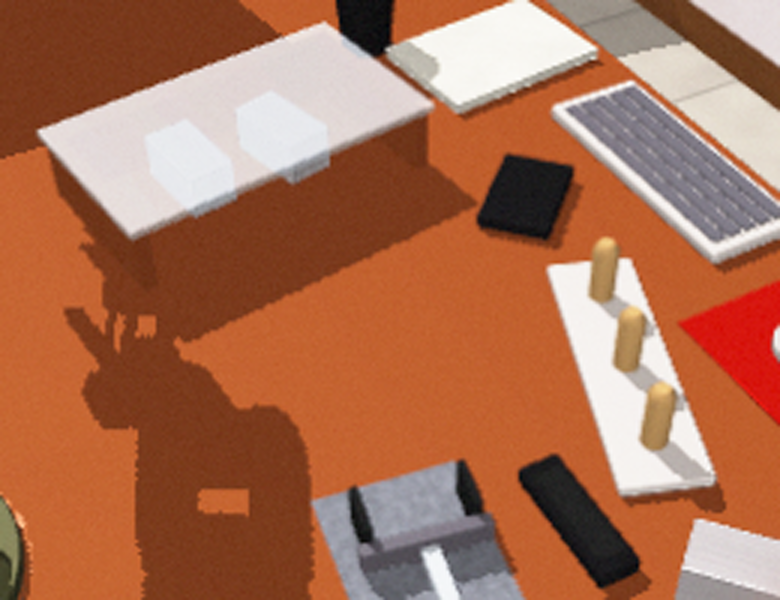

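View pics/c2.png

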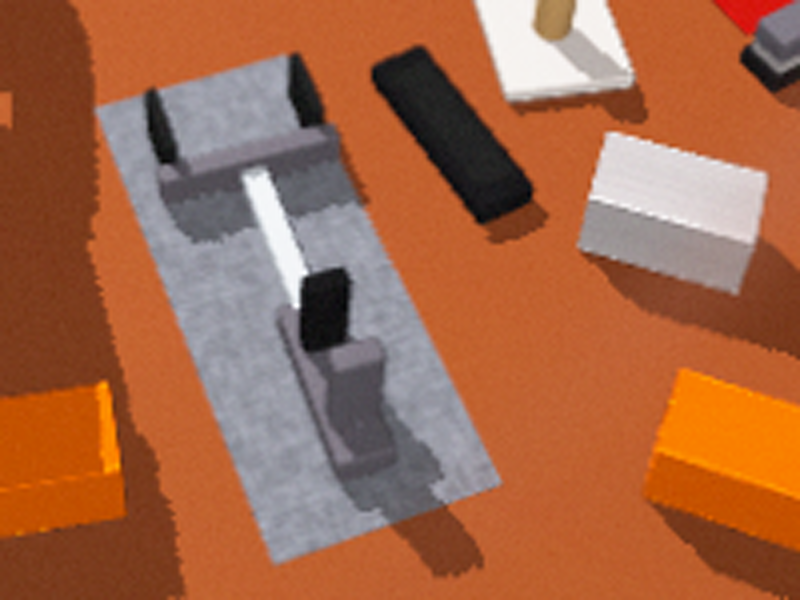

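View pics/c3.png

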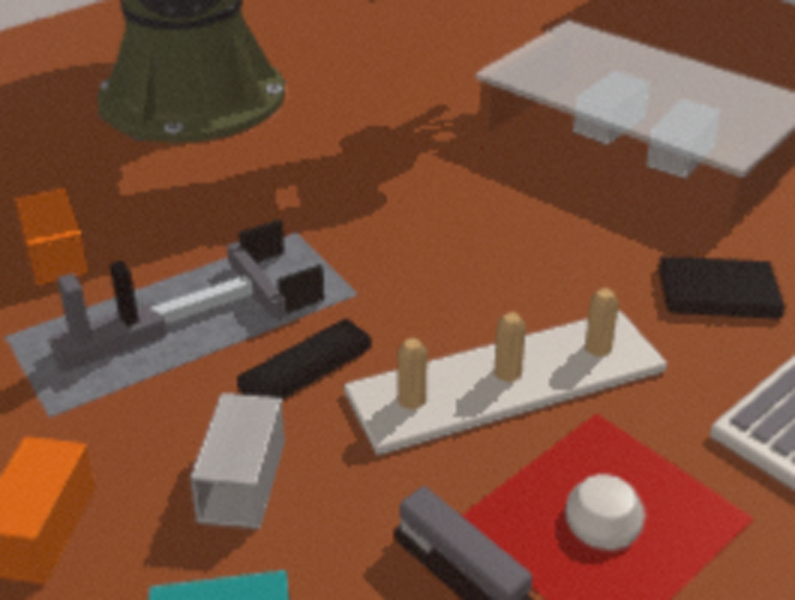

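```bash
cat >> h.py <<'E'
def crop(fn,s,o,uv,z): return px(fn,(np.array(uv,float).reshape(-1,2)+.5)/s-.5+np.array(o),z)
E
python3 - <<'E'
from h import *
np.set_printoptions(precision=4,suppress=True)
a=lambda n,uv,z:print(n,crop('side0',3,(180,80),uv,z)[:,:2].tolist() and '\n',crop('side0',3,(180,80),uv,z)[:,:2])
b=lambda n,uv,z:print(n,'\n',crop('side0',4,(260,220),uv,z)[:,:2])
c=lambda n,uv,z:print(n,'\n',crop('scene0',3,(180,135),uv,z)[:,:2])
a('riser lb rb rf lf',[(38,131),(323,22),(433,104),(133,238)],.08)
c('riser scene',[(570,21),(478,75),(742,172)],.08)
a('pegtops',[(605,240),(630,310),(660,386)],.075)
c('pegtops scene',[(412,341),(512,314),(603,290)],.075)
a('plate',[(547,266),(630,258),(715,478),(622,490)],.012)
c('plate scene',[(345,387),(380,447),(664,362),(625,314)],.012)
a('disk',[(510,155),(573,167),(548,235),(480,222)],.018)
b('mat',[(97,107),(290,55),(500,487),(275,563)],0)
c('mat scene',[(10,337),(300,235),(355,293),(55,413)],0)
b('grip top',[(330,353),(380,340),(383,356),(335,371)],.085)
b('trig top',[(302,276),(348,270)],.085)
b('jaw tops',[(148,92),(175,160),(292,55),(325,120)],.05)
b('tumC',[(607,132),(768,173),(752,242),(585,205)],.052)
c('tumC scene',[(222,396),(283,402),(262,466),(195,473)],.052)
b('remote',[(372,70),(423,45),(532,182),(482,210)],.018)
a('tumA top L',[(148,137),(180,122),(234,178),(190,200)],.052)
a('tumA top R',[(237,108),(270,93),(328,140),(290,165)],.052)
a('tum bottoms',[(195,216),(236,200),(293,181),(330,163)],.0)
E
```

```text
riser lb rb rf lf 
 [[0.2903 0.4231]
 [0.6413 0.4691]
 [0.669  0.2624]
 [0.3163 0.2092]]
riser scene 
 [[0.295  0.4254]
 [0.3242 0.2149]
 [0.6719 0.2601]]
pegtops 
 [[ 0.7025 -0.0052]
 [ 0.6665 -0.0954]
 [ 0.6339 -0.1838]]
pegtops scene 
 [[ 0.6316 -0.1838]
 [ 0.6647 -0.0929]
 [ 0.6974 -0.0055]]
plate 
 [[ 0.6781  0.0493]
 [ 0.757   0.019 ]
 [ 0.6534 -0.249 ]
 [ 0.5772 -0.2209]]
plate scene 
 [[ 0.584  -0.221 ]
 [ 0.6598 -0.2461]
 [ 0.7573  0.0197]
 [ 0.6896  0.0491]]
disk 
 [[0.7392 0.2169]
 [0.7867 0.1657]
 [0.7009 0.0831]
 [0.6518 0.1344]]
mat 
 [[ 0.3506 -0.0948]
 [ 0.4786 -0.1171]
 [ 0.4239 -0.4324]
 [ 0.2988 -0.4103]]
mat scene 
 [[ 0.3028 -0.4068]
 [ 0.3557 -0.094 ]
 [ 0.4746 -0.116 ]
 [ 0.4261 -0.4243]]
grip top 
 [[ 0.3586 -0.3603]
 [ 0.3847 -0.3663]
 [ 0.381  -0.3749]
 [ 0.3554 -0.3703]]
trig top 
 [[ 0.3696 -0.3136]
 [ 0.3926 -0.3223]]
jaw tops 
 [[ 0.3675 -0.1372]
 [ 0.3581 -0.19  ]
 [ 0.4574 -0.1542]
 [ 0.4489 -0.2073]]
tumC 
 [[ 0.5876 -0.2977]
 [ 0.6505 -0.3679]
 [ 0.6108 -0.4001]
 [ 0.5447 -0.3334]]
tumC scene 
 [[ 0.5563 -0.331 ]
 [ 0.5964 -0.2976]
 [ 0.6417 -0.3526]
 [ 0.6127 -0.3951]]
remote 
 [[ 0.5093 -0.1663]
 [ 0.5487 -0.1647]
 [ 0.5461 -0.287 ]
 [ 0.5086 -0.289 ]]
tumA top L 
 [[0.3965 0.3948]
 [0.4364 0.4037]
 [0.4477 0.283 ]
 [0.3949 0.2715]]
tumA top R 
 [[0.5004 0.3974]
 [0.5437 0.4061]
 [0.5603 0.2948]
 [0.5068 0.2747]]
tum bottoms 
 [[0.4085 0.309 ]
 [0.4569 0.3126]
 [0.5239 0.3126]
 [0.5731 0.322 ]]
```

The crops give the riser corners, peg tops, mat, reacher posts and tumbler_c, and both cameras agree to within about 5 mm. All three tumblers are present. I'll hover over the reacher handle.

Emit:
servo_tool([
  [0,3,-6,0,4],
  [0,6,-12,0,8],
  [0,9,-18,0,12],
  [0,12,-24,0,16],
  [0,14,-30,0,16],
  [0,15,-36,0,16],
  [0,15,-42,0,16],
  [0,15,-48,0,16],
  [0,15,-54,0,16],
  [0,14,-60,0,16],
  [0,14,-66,0,16],
  [0,13,-72,0,16],
  [0,13,-78,0,16],
  [0,13,-83.5,0,16],
  [0,13,-83.5,0,16],
  [0,13,-83.5,0,16],
  [0,13,-83.5,0,16],
  [0,13,-83.5,0,16],
], squeeze=25)

```text
time_s: 2.4
ee_pos: [0.3753, -0.3418, 0.405]
eef_rot: [-3.141, 0.0, 2.96]
force: [0.2, 0.4, 1.1]
grip_width: 0.0939
grip_force: 0.0
```

Run:
```python
from h import *
shot('wrist','w1.png'); o=ctrl.get_obs(); print(o['ee_pos'],o['eef_rot'])
W=np.load('pics/w1.npz')['W'];print(W.round(3))
```

```text
[ 0.37525031 -0.34194092  0.40492148] [-3.14125642e+00  3.94854619e-04  2.96009815e+00]
[[ 0.18  -0.942 -0.285  0.291]
 [ 0.984  0.172  0.052 -0.327]
 [-0.    -0.29   0.957  0.386]
 [ 0.     0.     0.     1.   ]]
```

View pics/w1.png

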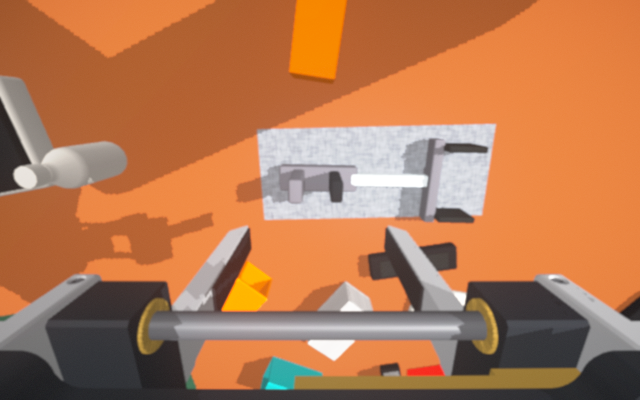

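Run:
```python
from h import *
np.set_printoptions(precision=4,suppress=True)
for n,uv,z in [('handle base BL FL FR',[(282,165),(355,166),(355,191)],.022),('grip top far edge L/R',[(290,201),(302,201)],.085),('trig top',[(331,201),(343,201)],.085),
 ('crossbar top front L,R',[(443,139),(437,219)],.036),('jaw tips top',[(487,149),(474,216)],.045),('shaft',[(352,181),(427,181)],.03),('mat',[(258,130),(496,124),(484,215),(264,220)],0)]:
    print(n,px('w1',uv,z)[:,:2].tolist())
```

```text
handle base BL FL FR [[0.3485008645407203, -0.38485720425262226], [0.3671439503509001, -0.2904233527486974], [0.4010801850654148, -0.2952791506554796]]
grip top far edge L/R [[0.38042791419845484, -0.37481694763595447], [0.3828738359157181, -0.36145210294803976]]
trig top [[0.38878448156346646, -0.3291590886775581], [0.39123064509692707, -0.31579585844590546]]
crossbar top front L,R [[0.35032360908274246, -0.1800602643162149], [0.45544389354172765, -0.1935200284592075]]
jaw tips top [[0.37044984569009587, -0.1316098298983731], [0.455751947573247, -0.14900275565481758]]
shaft [[0.3844654219191346, -0.2979150905240543], [0.40216823754557945, -0.2010880668945776]]
mat [[0.29951455036308317, -0.40991044738311133], [0.34920049006062304, -0.0935700739794195], [0.4785854233997041, -0.11086065938681125], [0.4276982706757707, -0.4324470913536817]]
```

The wrist picture shows the handle base from (282,165) to (355,191) and the crossbar at about (440,180). The origin comes out at (0.375, -0.344) with yaw 79.8°. I'll take the posts.

Emit:
servo_tool([
  [0,-0.1,-0.5,-5,0],
  [0,-0.1,-0.5,-10,0],
  [0,-0.1,-0.5,-13,0],
  [0,-0.1,-0.5,-15,0],
  [0,-0.1,-0.5,-16.5,0],
  [0,-0.1,-0.5,-16.5,0],
  [0.3,-0.1,-0.5,-16.5,0],
  [0.36,-0.1,-0.5,-16.5,0],
  [0.42,-0.1,-0.5,-16.5,0],
  [0.42,-0.1,-0.5,-16.5,0],
  [0.42,-0.1,-0.5,-16.5,0],
  [0.42,-0.1,-0.5,-16.5,0],
], squeeze=40)

```text
time_s: 3.95
ee_pos: [0.3741, -0.3479, 0.24]
eef_rot: [-3.141, 0.001, 2.959]
force: [-1.1, -4.9, 4.7]
grip_width: 0.0546
grip_force: 14.4
```

Emit:
servo_tool([
  [0.42,0,0,2,0],
  [0.42,0,0,4,0],
  [0.42,0,3,5,0],
  [0.42,1,6,5,3],
  [0.42,3,10,5,6],
  [0.42,5,14,5,9],
  [0.42,7,18,5,12],
  [0.42,9,22,5,15],
  [0.42,10.5,26,5,18],
  [0.42,11.6,29,5,19.8],
  [0.42,11.6,32,5,19.8],
  [0.42,11.6,32,5,19.8],
  [0.42,11.6,32,5,19.8],
])

```text
time_s: 5.58
ee_pos: [0.4899, -0.0279, 0.2893]
eef_rot: [3.142, -0.001, -2.978]
force: [-0.5, -0.1, -3.0]
grip_width: 0.0547
grip_force: 12.0
```

Run:
```python
from h import *
shot('wrist','w2.png'); shot('side','s2.png'); o=ctrl.get_obs(); print(o['ee_pos'],o['eef_rot'],o['grip_width'])
s=cv2.imread('pics/s2.png'); c=cv2.imread('pics/w2.png')
A=cv2.resize(s[90:290,190:390],None,fx=2,fy=2,interpolation=2)
B=cv2.resize(c[0:200,240:640],None,fx=2,fy=2,interpolation=2)
cv2.imwrite('pics/c4.png',np.vstack([B[:400],np.hstack([A[:200],A[200:400]])]))
```

```text
[ 0.48996221 -0.02828127  0.28945199] [ 3.14156816e+00 -4.45512645e-04 -2.97936855e+00] 0.054707111189223515
```

View pics/c4.png

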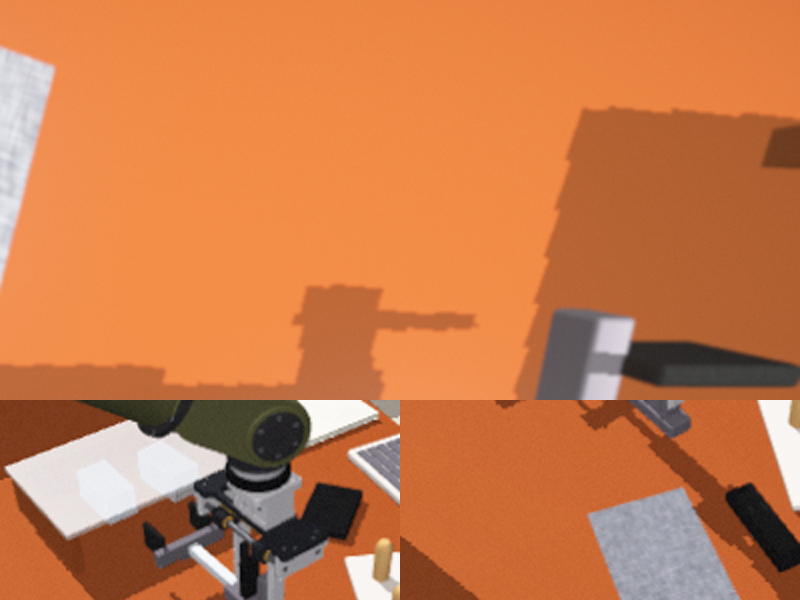

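Side crop: the reacher hangs level, and its jaws at (155,535) and (200,512) are in front of the left tumbler under the glass. I'll compute the alignment from both cameras.

Run:
```python
from h import *
np.set_printoptions(precision=4,suppress=True)
C=lambda uv,z:crop('scene0',3,(180,135),uv,z)[:,:2]
print('L base',C([(575,135),(607,141)],0),'back top',C([(615,73),(648,85)],.052))
print('R base',C([(650,168),(688,175)],0),'back top',C([(690,102),(718,113)],.052))
S=lambda uv,z:crop('side0',3,(180,80),uv,z)[:,:2]
print('sideL',S([(195,216),(236,200)],0),S([(148,137),(180,122)],.052))
print('sideR',S([(293,181),(330,163)],0),S([(237,108),(270,93)],.052))
print('jaw tips',crop('s2',2,(190,90),[(147,124),(193,102)],.095)[:,:2])
# overlay of hypothesised tumblers on side0 & scene0
def box(c,yaw,z=(0,.052)):
    d=np.array([np.cos(yaw),np.sin(yaw)]);n=np.array([-d[1],d[0]])
    return [np.r_[c+a*.0475*d+b*.026*n,h] for h in z for a,b in((-1,-1),(-1,1),(1,1),(1,-1))]
for fn,(s,o) in {'side0':(3,(180,80)),'scene0':(3,(180,135))}.items():
  for c in [(.425,.357),(.535,.363)]:
    print(fn,c,((proj(fn,box(np.array(c),np.deg2rad(100)))-o)*s).round().tolist())
```

```text
L base [[0.4163 0.3023]
 [0.4532 0.3206]] back top [[0.4018 0.3927]
 [0.4513 0.397 ]]
R base [[0.5292 0.3078]
 [0.5695 0.3286]] back top [[0.5142 0.3984]
 [0.5538 0.4   ]]
sideL [[0.4085 0.309 ]
 [0.4569 0.3126]] [[0.3965 0.3948]
 [0.4364 0.4037]]
sideR [[0.5239 0.3126]
 [0.5731 0.322 ]] [[0.5004 0.3974]
 [0.5437 0.4061]]
jaw tips [[0.4193 0.1662]
 [0.4974 0.1797]]
side0 (0.425, 0.357) [[236.0, 197.0], [194.0, 217.0], [148.0, 175.0], [189.0, 156.0], [231.0, 158.0], [188.0, 177.0], [141.0, 135.0], [183.0, 117.0]]
side0 (0.535, 0.363) [[326.0, 164.0], [287.0, 182.0], [239.0, 142.0], [277.0, 125.0], [323.0, 124.0], [283.0, 143.0], [234.0, 103.0], [273.0, 86.0]]
scene0 (0.425, 0.357) [[607.0, 143.0], [571.0, 131.0], [606.0, 103.0], [642.0, 114.0], [611.0, 107.0], [574.0, 95.0], [611.0, 68.0], [647.0, 79.0]]
scene0 (0.535, 0.363) [[683.0, 176.0], [643.0, 162.0], [677.0, 132.0], [716.0, 144.0], [689.0, 139.0], [649.0, 125.0], [683.0, 96.0], [723.0, 108.0]]
```

Emit:
servo_tool([
  [0.42,0.3,0,-2,0],
  [0.42,0.3,0,-4,0],
  [0.42,0.3,0,-4.6,0],
  [0.42,0,2,-4.6,0],
  [0.42,-0.4,4,-4.6,0],
  [0.42,-0.7,6,-4.6,0],
  [0.42,-1.1,8,-4.6,0],
  [0.42,-1.4,10,-4.6,0],
  [0.42,-1.7,12,-4.6,0],
  [0.42,-2.1,14,-4.6,0],
  [0.42,-2.3,15.2,-4.6,0],
  [0.42,-2.5,16.4,-4.6,0],
  [0.42,-2.5,16.4,-4.6,0],
])

```text
time_s: 7.3
ee_pos: [0.465, 0.1367, 0.2437]
eef_rot: [3.142, 0.0, -2.978]
force: [0.3, 0.3, -2.8]
grip_width: 0.0548
grip_force: 12.0
```

Run:
```python
from h import *
shot('scene','s3.png'); shot('side','s3b.png')
s=cv2.imread('pics/s3.png'); c=cv2.imread('pics/s3b.png')
cv2.imwrite('pics/c5.png',np.hstack([cv2.resize(s[130:230,320:453],None,fx=3,fy=3,interpolation=2),cv2.resize(c[80:180,190:323],None,fx=3,fy=3,interpolation=2)]))
```

```text
(no output)
```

View pics/c5.png

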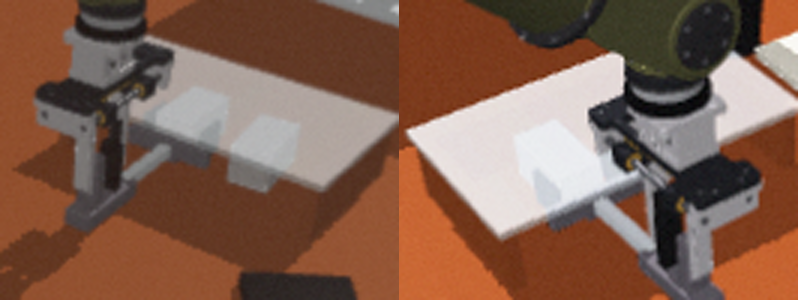

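The reacher's crossbar is now right before the left tumbler's base, centred (scene about (195,150), side about (565,205)). I'll squeeze.

Emit:
servo_tool([
  [0.47,0,0,0,0],
  [0.5,0,0,0,0],
  [0.55,0,0,0,0],
  [0.58,0,0,0,0],
  [0.58,0,0,0,0],
  [0.58,0,0,0,0],
], squeeze=45)

```text
time_s: 8.15
ee_pos: [0.4651, 0.1363, 0.2438]
eef_rot: [-3.142, 0.0, -2.979]
force: [-0.6, -3.1, 0.8]
grip_width: 0.0436
grip_force: 45.0
```

Emit:
servo_tool([
  [0.58,0.1,-0.7,0,0],
  [0.58,0.3,-1.8,0,0],
  [0.58,0.5,-3,0,0],
  [0.58,0.7,-4.4,0,0],
  [0.58,1,-5.9,0,0],
  [0.58,1.2,-7.4,0,0],
  [0.58,1.5,-8.9,0,0],
  [0.58,1.7,-10.4,0,0],
  [0.58,2,-11.9,0,0],
  [0.58,2.3,-13.4,0,0],
  [0.58,2.5,-14.9,0,0],
  [0.58,2.8,-16.4,0,0],
  [0.58,3,-17.9,0,0],
  [0.58,3.3,-19.2,0,0],
  [0.58,2,-19.5,0,0],
  [0.58,0.5,-19.8,0,0],
  [0.58,-1,-20,0,0],
  [0.58,-2.2,-20,0,0],
  [0.58,-2.7,-20,0,0],
  [0.58,-2.7,-20,0,0],
])

```text
time_s: 10.65
ee_pos: [0.4379, -0.0635, 0.2437]
eef_rot: [-3.142, -0.0, -2.978]
force: [1.0, 0.9, 1.2]
grip_width: 0.0439
grip_force: 45.1
```

Run:
```python
from h import *
shot('scene','s4.png'); shot('side','s4b.png')
s=cv2.imread('pics/s4.png'); c=cv2.imread('pics/s4b.png')
cv2.imwrite('pics/c6.png',np.hstack([cv2.resize(s[120:320,250:450],None,fx=2,fy=2,interpolation=2),cv2.resize(c[80:280,170:370],None,fx=2,fy=2,interpolation=2)]))
```

```text
(no output)
```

View pics/c6.png

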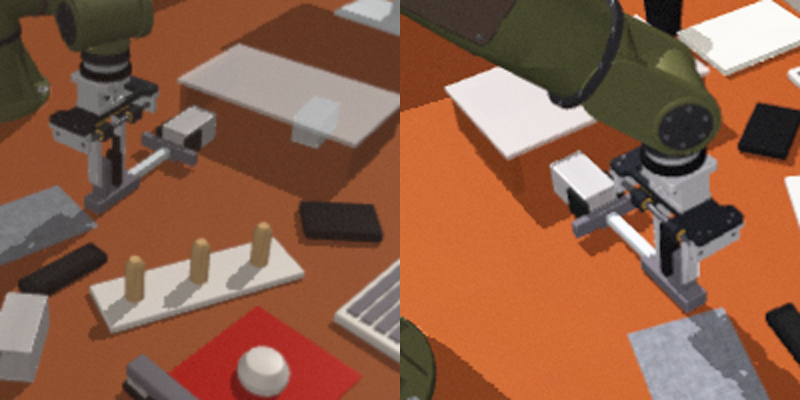

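The left tumbler is clear of the riser (side crop about (580,185)). I'll drag it a little further, release, back off and lift.

Emit:
servo_tool([
  [0.58,0.2,-1.2,0,0],
  [0.58,0.4,-2.4,0,0],
  [0.58,0.6,-3.5,0,0],
  [0.58,0.6,-3.5,0,0],
  [0.5,0.6,-3.5,0,0],
  [0.42,0.6,-3.5,0,0],
  [0.42,0.6,-3.5,0,0],
  [0.42,0.6,-3.5,0,0],
  [0.42,0.8,-4.5,0,0],
  [0.42,1.1,-6.5,0,0],
  [0.42,1.4,-8.5,0,0],
  [0.42,1.8,-10.5,0,0],
  [0.42,1.8,-10.5,3,0],
  [0.42,1.8,-10.5,6,0],
  [0.42,1.8,-10.5,6.5,0],
  [0.42,1.8,-10.5,6.5,0],
])

```text
time_s: 12.75
ee_pos: [0.456, -0.1689, 0.308]
eef_rot: [3.141, -0.0, -2.979]
force: [0.3, 0.4, -3.3]
grip_width: 0.0544
grip_force: 11.9
```

Emit:
servo_tool([
  [0.42,4,2,0,0],
  [0.42,7,5,0,0],
  [0.42,10,9,0,0],
  [0.42,13,13,0,0],
  [0.42,14.4,16.5,0,0],
  [0.42,14.4,16.5,0,0],
  [0.42,14.4,16.5,0,0],
])

```text
time_s: 13.62
ee_pos: [0.5998, -0.004, 0.3073]
eef_rot: [3.141, -0.002, -2.978]
force: [-0.5, -0.1, -3.6]
grip_width: 0.0548
grip_force: 12.0
```

Run:
```python
from h import *
shot('scene','s5.png'); shot('side','s5b.png')
s=cv2.imread('pics/s5.png'); c=cv2.imread('pics/s5b.png')
cv2.imwrite('pics/c7.png',np.hstack([cv2.resize(s[120:270,300:433],None,fx=3,fy=3,interpolation=2),cv2.resize(c[80:230,190:323],None,fx=3,fy=3,interpolation=2)]))
```

```text
(no output)
```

View pics/c7.png

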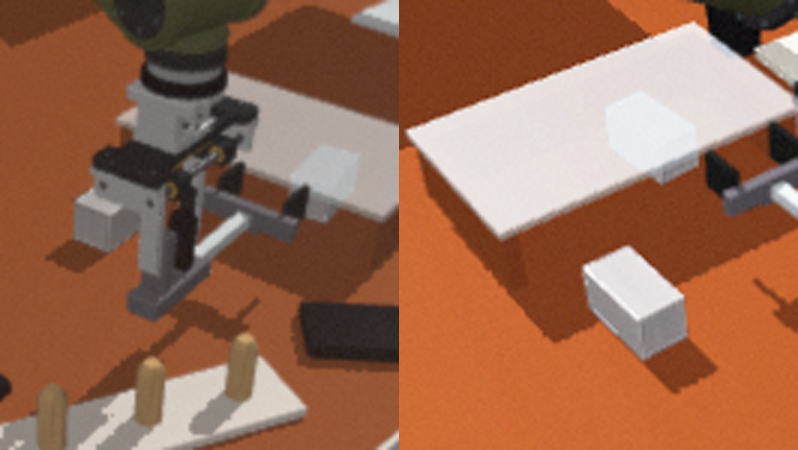

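The right tumbler hasn't moved (side crop (607–697, 93–183)), and the left one is free on the desk at (635,300). I'll enter and squeeze.

Emit:
servo_tool([
  [0.42,0,0,-3,0],
  [0.42,0,0,-6,0],
  [0.42,0,0,-6.4,0],
  [0.42,-0.3,2,-6.4,0],
  [0.42,-0.7,4,-6.4,0],
  [0.42,-1,6,-6.4,0],
  [0.42,-1.4,8,-6.4,0],
  [0.42,-1.7,10,-6.4,0],
  [0.42,-2,12,-6.4,0],
  [0.42,-2.3,13.6,-6.4,0],
  [0.42,-2.5,14.8,-6.4,0],
  [0.42,-2.5,14.8,-6.4,0],
  [0.47,-2.5,14.8,-6.4,0],
  [0.5,-2.5,14.8,-6.4,0],
  [0.55,-2.5,14.8,-6.4,0],
  [0.58,-2.5,14.8,-6.4,0],
  [0.58,-2.5,14.8,-6.4,0],
  [0.58,-2.5,14.8,-6.4,0],
])

```text
time_s: 15.98
ee_pos: [0.5751, 0.1443, 0.2448]
eef_rot: [3.142, 0.0, -2.979]
force: [-0.5, -3.0, 0.4]
grip_width: 0.0438
grip_force: 45.0
```

Emit:
servo_tool([
  [0.58,0.1,-0.7,0,0],
  [0.58,0.2,-1.8,0,0],
  [0.58,0.3,-3,0,0],
  [0.58,0.2,-4.4,0,0],
  [0.58,0.1,-5.9,0,0],
  [0.58,0,-7.4,0,0],
  [0.58,-0.2,-8.9,0,0],
  [0.58,-0.4,-10.4,0,0],
  [0.58,-0.7,-11.9,0,0],
  [0.58,-0.9,-13.4,0,0],
  [0.58,-1.2,-14.9,0,0],
  [0.58,-1.4,-16.4,0,0],
  [0.58,-1.7,-17.9,0,0],
  [0.58,-1.9,-19.4,0,0],
  [0.58,-2,-20.5,0,0],
  [0.58,-2,-21,0,0],
  [0.58,-2,-21,0,0],
  [0.5,-2,-21,0,0],
  [0.42,-2,-21,0,0],
  [0.42,-2,-21,0,0],
])

```text
time_s: 18.48
ee_pos: [0.555, -0.0654, 0.2445]
eef_rot: [-3.142, -0.0, -2.978]
force: [0.2, 0.5, -3.5]
grip_width: 0.0549
grip_force: 12.0
```

Emit:
servo_tool([
  [0.42,0,0,0,0],
  [0.42,0.2,-1,0,0],
  [0.42,0.4,-2.5,0,0],
  [0.42,0.7,-4,0,0],
  [0.42,0.8,-5,0,0],
  [0.42,0.9,-5.5,1,0],
  [0.42,0.9,-5.5,4,0],
  [0.42,0.9,-5.5,6.5,0],
  [0.42,0.9,-5.5,6.5,0],
])

```text
time_s: 19.6
ee_pos: [0.5643, -0.1206, 0.3118]
eef_rot: [-3.14, 0.004, -2.978]
force: [-0.6, 0.6, -3.5]
grip_width: 0.0549
grip_force: 11.9
```

Emit:
servo_tool([
  [0.42,-4,-2,0,-2],
  [0.42,-8,-4,0,-6],
  [0.42,-11,-8,0,-10],
  [0.42,-14,-12,0,-14],
  [0.42,-16,-16,0,-18],
  [0.42,-18,-20,0,-19.8],
  [0.42,-19,-22.7,0,-19.8],
  [0.42,-19,-22.7,0,-19.8],
  [0.42,-19,-22.7,-3,-19.8],
  [0.42,-19,-22.7,-6,-19.8],
  [0.42,-19,-22.7,-6.8,-19.8],
  [0.42,-19,-22.7,-6.8,-19.8],
])

```text
time_s: 21.1
ee_pos: [0.3744, -0.3473, 0.2418]
eef_rot: [3.141, -0.0, 2.96]
force: [-0.3, 0.6, -3.1]
grip_width: 0.0547
grip_force: 12.0
```

Emit:
servo_tool([
  [0.42,0,0,-0.1,0],
  [0.42,0,0,-0.2,0],
  [0.42,0,0,-0.2,0],
  [0.38,0,0,-0.2,0],
  [0.34,0,0,-0.2,0],
  [0.2,0,0,-0.2,0],
  [0,0,0,-0.2,0],
  [0,0,0,-0.2,0],
  [0,0,0,-0.2,0],
  [0,0,0,3,0],
  [0,0,0,7,0],
  [0,0,0,12,0],
  [0,0,0,18,0],
  [0,0,0,18,0],
])

```text
time_s: 22.85
ee_pos: [0.374, -0.3476, 0.426]
eef_rot: [-3.137, 0.006, 2.959]
force: [0.8, -0.5, -0.5]
grip_width: 0.0939
grip_force: 0.0
```

Run:
```python
from h import *
shot('scene','s6.png'); shot('side','s6b.png'); shot('wrist','w6.png')
s=cv2.imread('pics/s6.png'); c=cv2.imread('pics/s6b.png')
A=cv2.resize(c[120:260,190:340],None,fx=2.66,fy=2.66,interpolation=2);B=cv2.resize(c[220:360,280:460],None,fx=2.22,fy=2.22,interpolation=2)
C=cv2.resize(s[140:240,240:400],None,fx=2.5,fy=2.5,interpolation=2);D=cv2.resize(s[210:330,180:310],None,fx=3.07,fy=3.07,interpolation=2)
P=np.zeros((600,800,3),np.uint8)
def put(im,x,y): h=min(im.shape[0],600-y,300);w=min(im.shape[1],400);P[y:y+h,x:x+w]=im[:h,:w]
P=np.zeros((600,800,3),np.uint8)
put(cv2.resize(c[140:260,210:370],None,fx=2.5,fy=2.5,interpolation=2),0,0)
put(cv2.resize(c[220:340,290:450],None,fx=2.5,fy=2.5,interpolation=2),400,0)
put(cv2.resize(s[140:260,270:430],None,fx=2.5,fy=2.5,interpolation=2),0,300)
put(cv2.resize(s[215:335,170:330],None,fx=2.5,fy=2.5,interpolation=2),400,300)
cv2.imwrite('pics/c8.png',P)
```

View pics/c8.png

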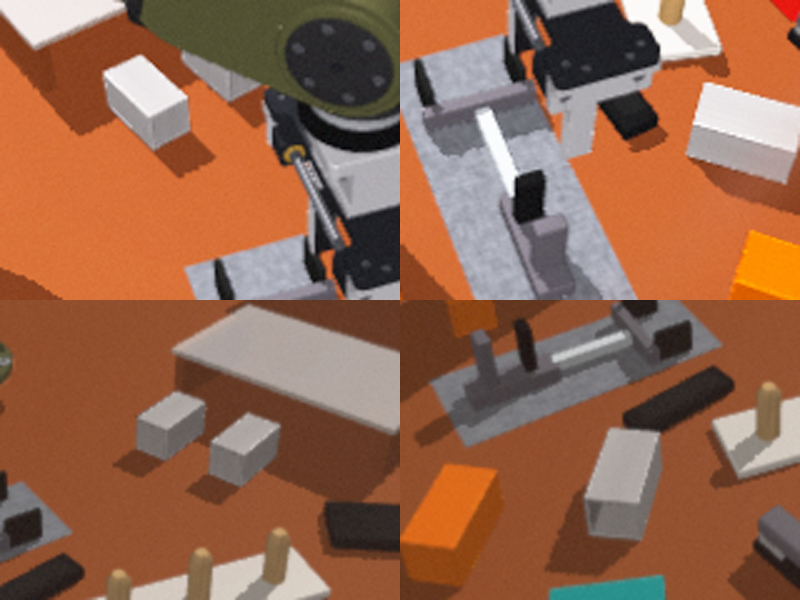

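The reacher is back on its mat and the trigger is released. Tumblers A and B stand side by side at scene panel (170,425) and (243,448), and C is at (622,485). I'll fit their poses by silhouette.

```bash
cat >> h.py <<'E'
from scipy.optimize import minimize
def corners(x,y,yaw):
    d=np.array([np.cos(yaw),np.sin(yaw)]);n=np.array([-d[1],d[0]])
    return np.array([np.r_[np.array([x,y])+a*.0475*d+b*.026*n,h] for h in (0,.052) for a in(-1,1) for b in(-1,1)])
def mask(fn):
    h=cv2.cvtColor(cv2.imread('pics/'+fn+'.png'),cv2.COLOR_BGR2HSV).astype(int)
    return (((h[...,1]<105)&(h[...,2]>70))*255).astype(np.uint8)
def fit(fns,x0,pts=corners,r=28):
    ms=[]
    for fn in fns:
        m=mask(fn); c=proj(fn,pts(*x0)).mean(0); yy,xx=np.mgrid[:400,:640]
        roi=cv2.fillConvexPoly(np.zeros_like(m),cv2.convexHull(proj(fn,pts(*x0)).round().astype(np.int32)),255)
        roi=cv2.dilate(roi,np.ones((13,13)))
        ms.append(cv2.resize(cv2.bitwise_and(m,roi),None,fx=4,fy=4))
    def cost(p):
        s=0
        for fn,m in zip(fns,ms):
            hull=cv2.convexHull(((proj(fn,pts(*p))+.5)*4-.5).astype(np.float32))
            k=cv2.fillConvexPoly(np.zeros_like(m),(hull*16).round().astype(np.int32),255,shift=4)
            a=m>127;b=k>0
            s+=1-(a&b).sum()/max((a|b).sum(),1)
        return s/len(fns)
    r=minimize(cost,x0,method='Nelder-Mead',options=dict(initial_simplex=np.array([x0]+[np.array(x0)+e for e in np.diag([.012,.012,.12])]),xatol=2e-4,fatol=1e-4))
    return r.x,r.fun
E
python3 - <<'E'
from h import *
for n,fns,x0 in [('L',['s6','s6b'],(.41,.12,1.74)),('R',['s6'],(.525,.14,1.74)),('Rearly?C',['s6','s6b'],(.6,-.35,-.83)),('C0',['scene0','side0'],(.6,-.35,-.83)),('C side',['side0'],(.6,-.35,-.83)),('Lscene',['s6'],(.41,.12,1.74))]:
    p,c=fit(fns,x0); print(n,p.round(4),np.rad2deg(p[2]).round(1),round(c,3))
E
```

```text
L [0.4088 0.1246 1.7277] 99.0 0.051
R [0.5191 0.1542 1.744 ] 99.9 0.079
Rearly?C [ 0.6013 -0.3481 -0.8553] -49.0 0.034
C0 [ 0.6012 -0.3482 -0.8555] -49.0 0.034
C side [ 0.6002 -0.349  -0.8626] -49.4 0.026
Lscene [0.4093 0.1256 1.7451] 100.0 0.069
```

Emit:
servo_tool([
  [0,5,0.5,0,-9],
  [0,10,1,0,-18],
  [0,15,2,0,-28],
  [0,20.5,2.5,0,-38.6],
  [0,20.5,2.5,-5,-38.6],
  [0,20.5,2.5,-10,-38.6],
  [0,20.5,2.5,-15,-38.6],
  [0,20.5,2.5,-19,-38.6],
  [0,20.5,2.5,-22,-38.6],
  [0,20.5,2.5,-22,-38.6],
  [0.3,20.5,2.5,-22,-38.6],
  [0.5,20.5,2.5,-22,-38.6],
  [0.6,20.5,2.5,-22,-38.6],
  [0.6,20.5,2.5,-22,-38.6],
  [0.6,20.5,2.5,-22,-38.6],
], squeeze=4)

```text
time_s: 24.88
ee_pos: [0.579, -0.3226, 0.2016]
eef_rot: [-3.142, -0.0, 2.285]
force: [0.5, 0.6, -1.1]
grip_width: 0.0522
grip_force: 4.0
```

Emit:
servo_tool([
  [0.6,0,0,1,0],
  [0.6,0.5,-0.6,2,0],
  [0.6,1,-1.2,3,0],
  [0.6,1.5,-1.8,4,0],
  [0.6,2,-2.4,5,0],
  [0.6,2,-2.4,6,0],
  [0.6,2,-2.4,8,0],
  [0.6,2,-2.4,8,0],
  [0.6,2,-2.4,8,0],
])

```text
time_s: 26.0
ee_pos: [0.5989, -0.3465, 0.2815]
eef_rot: [-3.142, -0.0, 2.285]
force: [0.1, -0.3, -1.0]
grip_width: 0.0521
grip_force: 4.0
```

```bash
cat >> h.py <<'E'
def tilt(fns,g,yaw,a0=.0147):
    """best pitch (deg below horizontal of mouth dir), g = grasp point, on axis 33mm from centre"""
    d=np.array([np.cos(yaw),np.sin(yaw),0]);n=np.array([-d[1],d[0],0]);z=np.array([0,0,1.])
    out=[]
    for th in range(-10,111,5):
        t=np.deg2rad(th); ax=np.cos(t)*d-np.sin(t)*z; up=np.sin(t)*d+np.cos(t)*z
        P=[g+s*ax+b*.026*n+h*.026*up for s in(-.0145,.0805) for b in(-1,1) for h in(-1,1)]
        s=0
        for fn in fns:
            m=mask(fn)>0; k=cv2.fillConvexPoly(np.zeros((400,640),np.uint8),cv2.convexHull(proj(fn,P).round().astype(np.int32)),255)>0
            s+=(m&k).sum()/k.sum()
        out.append((round(s/len(fns),3),th))
    return sorted(out)[::-1][:4]
E
python3 - <<'E'
from h import *
shot('scene','s7.png');shot('side','s7b.png'); o=ctrl.get_obs(); g=o['ee_pos']-[0,0,.18]
print(g,o['grip_width'],o['force'])
for f in (['s7'],['s7b'],['s7','s7b']): print(tilt(f,g,np.deg2rad(-49)))
E
```

```text
[ 0.59895441 -0.34648208  0.10101308] 0.051767956198859544 [-1.47664114  0.19369714 -1.47898086]
[(np.float64(0.974), -5), (np.float64(0.968), -10), (np.float64(0.929), 0), (np.float64(0.918), 5)]
[(np.float64(0.714), 0), (np.float64(0.704), -5), (np.float64(0.687), -10), (np.float64(0.681), 5)]
[(np.float64(0.839), -5), (np.float64(0.827), -10), (np.float64(0.822), 0), (np.float64(0.799), 5)]
```

Emit:
servo_tool([
  [0.6,0,0,0,0],
  [0.6,0,0,0,0],
  [0.6,0,0,1.5,0],
  [0.6,0,0,3,0],
  [0.6,0,0,3.8,0],
  [0.6,0,0,4,0],
  [0.6,0,0,4,0],
  [0.6,0,0,4,0],
], squeeze=3)

```text
time_s: 27.1
ee_pos: [0.599, -0.3466, 0.3211]
eef_rot: [-3.141, -0.001, 2.285]
force: [0.2, -0.3, -0.2]
grip_width: 0.0519
grip_force: 3.0
```

Run:
```python
from h import *
shot('scene','s8.png');shot('side','s8b.png'); o=ctrl.get_obs(); g=o['ee_pos']-[0,0,.18]
print(g,o['grip_width'],o['grip_force'])
for f in (['s8'],['s8b']): print(tilt(f,g,np.deg2rad(-49)))
s=cv2.imread('pics/s8.png'); c=cv2.imread('pics/s8b.png')
cv2.imwrite('pics/c9.png',np.hstack([cv2.resize(s[170:320,190:323],None,fx=3,fy=3,interpolation=2),cv2.resize(c[160:310,350:483],None,fx=3,fy=3,interpolation=2)]))
```

```text
[ 0.59903698 -0.3466063   0.14120198] 0.052074056267795266 2.9999445006251335
[(np.float64(0.985), -10), (np.float64(0.97), -5), (np.float64(0.933), 0), (np.float64(0.917), 5)]
[(np.float64(0.737), 0), (np.float64(0.736), -5), (np.float64(0.728), -10), (np.float64(0.704), 5)]
```

View pics/c9.png

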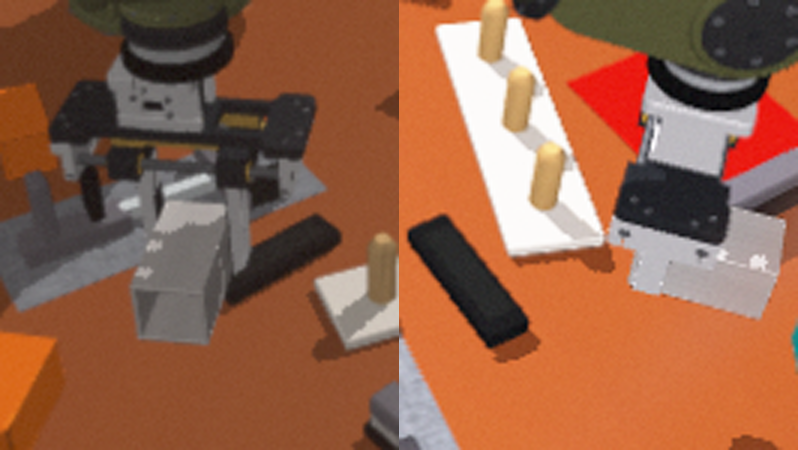

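The tumbler is held horizontal even at 3 N (scene crop (180,270)), so gravity alone won't pivot it. I'll try a lower grip force through closure, close to the desk.

Emit:
servo_tool([
  [0.6,0,0,-2.5,0],
  [0.6,0,0,-5,0],
  [0.6,0,0,-5,0],
  [0.455,0,0,-5,0],
  [0.455,0,0,-5,0],
  [0.455,0,0,-5,0],
])

```text
time_s: 27.95
ee_pos: [0.5991, -0.3467, 0.2725]
eef_rot: [3.141, 0.001, 2.285]
force: [0.2, -0.1, -1.2]
grip_width: 0.0519
grip_force: 3.0
```

Emit:
servo_tool([
  [0.45,0,0,0,0],
  [0.45,0,0,0,0],
])

```text
time_s: 28.2
ee_pos: [0.5991, -0.3466, 0.2717]
eef_rot: [3.142, 0.0, 2.285]
force: [-0.3, -0.1, -0.6]
grip_width: 0.0519
grip_force: 3.0
```

Emit:
servo_tool([
  [0.446,0,0,0,0],
  [0.446,0,0,0,0],
])

```text
time_s: 28.45
ee_pos: [0.5991, -0.3466, 0.2718]
eef_rot: [3.142, 0.0, 2.285]
force: [0.2, -0.6, -0.1]
grip_width: 0.0521
grip_force: 0.0
```

Emit:
servo_tool([
  [0.443,0,0,0,0],
  [0.443,0,0,0,0],
])

```text
time_s: 28.7
ee_pos: [0.5991, -0.3466, 0.2716]
eef_rot: [-3.142, 0.0, 2.285]
force: [-0.6, -0.4, 0.6]
grip_width: 0.0523
grip_force: 0.0
```

Run:
```python
from h import *
shot('scene','s9.png');shot('side','s9b.png'); o=ctrl.get_obs(); g=o['ee_pos']-[0,0,.18]
print(g,o['grip_width'],o['grip_force'])
for f in (['s9'],['s9b']): print(tilt(f,g,np.deg2rad(-49)))
s=cv2.imread('pics/s9.png'); c=cv2.imread('pics/s9b.png')
cv2.imwrite('pics/c10.png',np.hstack([cv2.resize(s[190:340,190:323],None,fx=3,fy=3,interpolation=2),cv2.resize(c[190:340,350:483],None,fx=3,fy=3,interpolation=2)]))
```

```text
[ 0.59905973 -0.34660902  0.09168137] 0.05221752552226623 0.0
[(np.float64(0.619), 60), (np.float64(0.615), 55), (np.float64(0.61), 65), (np.float64(0.61), 50)]
[(np.float64(0.725), 60), (np.float64(0.715), 65), (np.float64(0.708), 55), (np.float64(0.703), 70)]
```

View pics/c10.png

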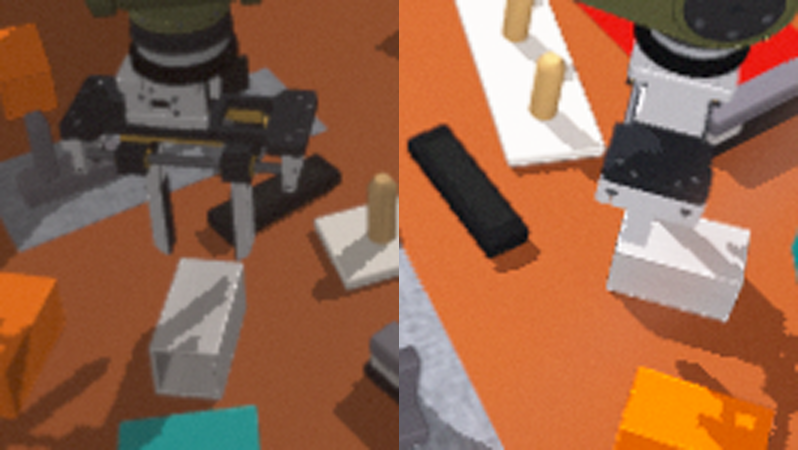

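C dropped flat onto the desk again (scene crop (200,325)), mouth still facing the camera. New plan: grip it near the base and press its lower rim against a peg while arcing over the peg, so the peg forces it to turn. First I'll clear the view and refit.

Emit:
servo_tool([
  [0.3,0,0,4,0],
  [0,-3,2,9,0],
  [0,-8,4,12,0],
  [0,-13,6,12,0],
  [0,-18,8,12,0],
  [0,-18,8,12,0],
  [0,-18,8,12,0],
], squeeze=6)

```text
time_s: 29.68
ee_pos: [0.4194, -0.2668, 0.3923]
eef_rot: [3.141, 0.001, 2.285]
force: [0.3, -0.1, 0.3]
grip_width: 0.0941
grip_force: 0.0
```

Run:
```python
from h import *
shot('scene','s10.png');shot('side','s10b.png'); o=ctrl.get_obs(); print(o['ee_pos'],o['eef_rot'])
for n,fns,x0 in [('L',['s10','s10b'],(.409,.125,1.73)),('R',['s10','s10b'],(.52,.154,1.74)),('C',['s10','s10b'],(.61,-.37,-.85)),('C',['s10'],(.61,-.37,-.85)),('C',['s10b'],(.61,-.37,-.85))]:
    p,c=fit(fns,x0); print(n,p.round(4),np.rad2deg(p[2]).round(1),round(c,3))
# peg fit: capsule-like peg, refine xy per camera by mask of wood colour
for fn in ('s10','s10b'):
    h=cv2.cvtColor(cv2.imread(f'pics/{fn}.png'),cv2.COLOR_BGR2HSV).astype(int)
    m=((h[...,0]>13)&(h[...,0]<24)&(h[...,1]>60)&(h[...,1]<190)&(h[...,2]>90)).astype(np.uint8)
    for P in [(.633,-.184),(.6665,-.0945),(.70,-.0055)]:
        c=proj(fn,[[*P,.045]])[0]; x,y=c.round().astype(int); w=np.zeros_like(m); w[y-20:y+21,x-12:x+13]=m[y-20:y+21,x-12:x+13]
        n,lab,st,cen=cv2.connectedComponentsWithStats(w); i=1+st[1:,4].argmax(); print(fn,P,st[i].tolist(),(cen[i]-c).round(1), px(fn,cen[i],.0455).round(4)[0][:2])
```

```text
[ 0.41982151 -0.26700421  0.39165063] [3.14149102e+00 2.96781720e-04 2.28553120e+00]
L [0.409  0.1252 1.7293] 99.1 0.059
R [0.5189 0.154  1.7307] 99.2 0.1
C [ 0.6246 -0.3739 -0.8441] -48.4 0.034
C [ 0.6255 -0.3741 -0.8434] -48.3 0.027
C [ 0.6236 -0.3745 -0.8527] -48.9 0.027
s10 (0.633, -0.184) [312, 248, 11, 24, 198] [-0.2  2.1] [ 0.6389 -0.1903]
s10 (0.6665, -0.0945) [345, 239, 10, 24, 197] [-0.3  2.1] [ 0.6723 -0.1019]
s10 (0.7, -0.0055) [375, 231, 11, 23, 190] [-0.1  2. ] [ 0.7057 -0.0133]
s10b (0.633, -0.184) [393, 207, 13, 23, 202] [1.  1.7] [ 0.6315 -0.1903]
s10b (0.6665, -0.0945) [384, 182, 12, 22, 183] [1.  1.8] [ 0.6645 -0.102 ]
s10b (0.7, -0.0055) [376, 159, 10, 22, 168] [1.2 1.6] [ 0.6986 -0.0133]
```

Run:
```python
from h import *
from scipy.optimize import least_squares
for P in [(.633,-.184),(.6665,-.0945),(.70,-.0055)]:
    obs=[]
    for fn in ('s10','s10b'):
        h=cv2.cvtColor(cv2.imread(f'pics/{fn}.png'),cv2.COLOR_BGR2HSV).astype(int)
        m=((h[...,0]>13)&(h[...,0]<24)&(h[...,1]>60)&(h[...,1]<190)&(h[...,2]>90)).astype(np.uint8)
        c=proj(fn,[[*P,.045]])[0]; x,y=c.round().astype(int); w=np.zeros_like(m); w[y-20:y+21,x-12:x+13]=m[y-20:y+21,x-12:x+13]
        n,lab,st,cen=cv2.connectedComponentsWithStats(w); i=1+st[1:,4].argmax(); obs.append(cen[i])
    r=least_squares(lambda q:np.r_[proj('s10',q)[0]-obs[0],proj('s10b',q)[0]-obs[1]],[*P,.045]); print(r.x.round(4),r.fun.round(2))
def plate(x,y,t):
    d=np.array([np.cos(t),np.sin(t)]);n=np.array([-d[1],d[0]])
    return np.array([np.r_[np.array([x,y])+a*.0425*d+b*.145*n,h] for h in(0,.012) for a in(-1,1) for b in(-1,1)])
# plate fit: add pegs to mask by closing
import h as H
om=H.mask
H.mask=lambda fn: cv2.morphologyEx(om(fn),cv2.MORPH_CLOSE,np.ones((15,15)))
for f in (['s10'],['s10b'],['s10','s10b']):
    print(fit(f,(.667,-.097,-.36),plate))
```

```text
[ 0.6349 -0.1866  0.0404] [-0.04  0.05 -0.02 -0.06]
[ 0.6684 -0.0974  0.0401] [-0.06  0.08 -0.03 -0.09]
[ 0.7024 -0.0085  0.0406] [-0.05  0.07 -0.02 -0.08]
(array([ 0.66905253, -0.09808253, -0.35576667]), np.float64(0.06116952764572259))
(array([ 0.66709081, -0.09737268, -0.34609551]), np.float64(0.18414410048262353))
(array([ 0.66804411, -0.09775802, -0.35550665]), np.float64(0.1255985777166419))
```

Pegs triangulated at (0.635,-0.187), (0.6685,-0.0975) and (0.7025,-0.0085), 95 mm apart, which agrees with the given spacing. I'll regrasp C near its base.

Emit:
servo_tool([
  [0,5,-2,0,0],
  [0,10,-4,0,0],
  [0,15,-6.5,0,0],
  [0,18.3,-8.2,-3,0],
  [0,18.3,-8.2,-8,0],
  [0,18.3,-8.2,-13,0],
  [0,18.3,-8.2,-17,0],
  [0,18.3,-8.2,-18.5,0],
  [0,18.3,-8.2,-18.5,0],
  [0.3,18.3,-8.2,-18.5,0],
  [0.5,18.3,-8.2,-18.5,0],
  [0.6,18.3,-8.2,-18.5,0],
  [0.6,18.3,-8.2,-18.5,0],
  [0.6,18.3,-8.2,-18.5,0],
  [0.6,18.3,-8.2,-15,0],
  [0.6,18.3,-8.2,-10,0],
  [0.6,18.3,-8.2,-6,0],
  [0.6,18.3,-8.2,-6,0],
], squeeze=6)

```text
time_s: 32.02
ee_pos: [0.6022, -0.3487, 0.3354]
eef_rot: [3.14, 0.006, 2.285]
force: [-1.0, 0.1, -1.7]
grip_width: 0.0521
grip_force: 6.0
```

Emit:
servo_tool([
  [0.6,-1,4,0,7],
  [0.6,-2,8,0,14],
  [0.6,-4,12,0,21],
  [0.6,-5.5,16,0,28],
  [0.6,-6.6,19.9,0,28.2],
  [0.6,-6.6,19.9,0,28.2],
  [0.6,-6.6,19.9,-4,28.2],
  [0.6,-6.6,19.9,-7,28.2],
  [0.6,-6.6,19.9,-7,28.2],
])

```text
time_s: 33.15
ee_pos: [0.5356, -0.15, 0.2591]
eef_rot: [-3.141, -0.005, 2.777]
force: [0.5, 0.0, -0.5]
grip_width: 0.0523
grip_force: 6.0
```

Run:
```python
from h import *
o=ctrl.get_obs(); g=o['ee_pos']-[0,0,.18]; print(g,np.rad2deg(o['eef_rot'][2])-90,o['grip_width'],o['force'])
e=np.array([np.cos(np.deg2rad(-20.6)),np.sin(np.deg2rad(-20.6))]); r=g[:2]-[.635,-.187]; print('xr',r@e,'yr',r@[-e[1],e[0]])
shot('scene','s11.png');print(tilt(['s11'],g,np.deg2rad(-20.6)))
```

```text
[ 0.53564306 -0.15004818  0.07910831] 69.10656463638517 0.052277229776159055 [ 0.51369963  0.04341146 -0.53654459]
xr -0.10600520586365954 yr -0.0003688038244295186
[(np.float64(0.967), -5), (np.float64(0.959), 0), (np.float64(0.945), -10), (np.float64(0.915), 5)]
```

Emit:
servo_tool([
  [0.6,0,0,-0.46,0],
  [0.6,0.7,-0.26,-0.46,0],
  [0.6,1.2,-0.45,-0.46,0],
  [0.6,1.4,-0.53,-0.4,0],
  [0.6,1.6,-0.6,0.2,0],
  [0.6,1.87,-0.7,0.9,0],
  [0.6,2.2,-0.82,1.55,0],
  [0.6,2.56,-0.96,2.16,0],
  [0.6,3,-1.12,2.7,0],
  [0.6,3.44,-1.3,3.27,0],
  [0.6,3.44,-1.3,3.27,0],
])

```text
time_s: 34.58
ee_pos: [0.5708, -0.1628, 0.2948]
eef_rot: [-3.142, 0.001, 2.778]
force: [-0.0, 0.1, -0.5]
grip_width: 0.052
grip_force: 6.0
```

Run:
```python
from h import *
o=ctrl.get_obs(); g=o['ee_pos']-[0,0,.18]; print(g,o['grip_width'],o['force'],o['moment'])
shot('scene','s12.png');shot('side','s12b.png');print(tilt(['s12'],g,np.deg2rad(-20.6)),tilt(['s12b'],g,np.deg2rad(-20.6)))
```

```text
[ 0.57077327 -0.16277042  0.11481442] 0.051955230936834754 [-0.03086683  0.10932687 -0.47398116] [-0.01499149 -0.00969086 -0.02633348]
[(np.float64(0.916), 10), (np.float64(0.907), 5), (np.float64(0.906), 15), (np.float64(0.902), 45)] [(np.float64(0.883), 50), (np.float64(0.883), 45), (np.float64(0.881), 40), (np.float64(0.871), 55)]
```

```bash
cat >> h.py <<'E'
def tilt2(fn,bg,g,yaw,along=.033,off=0.):
    a=cv2.imread('pics/'+fn+'.png').astype(int); b=cv2.imread('pics/'+bg+'.png').astype(int)
    m=(mask(fn)>0)&(np.abs(a-b).max(2)>25)
    d=np.array([np.cos(yaw),np.sin(yaw),0]);n=np.array([-d[1],d[0],0]);z=np.array([0,0,1.]); out=[]
    for th in range(-10,116,5):
        t=np.deg2rad(th); ax=np.cos(t)*d-np.sin(t)*z; up=np.sin(t)*d+np.cos(t)*z
        P=[g+(along+s)*ax+c*.026*n+(h*.026-off)*up for s in(-.0475,.0475) for c in(-1,1) for h in(-1,1)]
        k=cv2.fillConvexPoly(np.zeros((400,640),np.uint8),cv2.convexHull(proj(fn,P).round().astype(np.int32)),255)
        ring=(cv2.dilate(k,np.ones((9,9)))>0)&(k==0)
        out.append((round(float(m[k>0].mean()-m[ring].mean()),3),th))
    return sorted(out)[::-1][:4]
E
python3 - <<'E'
from h import *
o=ctrl.get_obs(); g=o['ee_pos']-[0,0,.18]
for f,b in (('s12','s10'),('s12b','s10b')): print(tilt2(f,b,g,np.deg2rad(-20.6)))
g=np.array([.53564,-.15005,.0791]); print(tilt2('s11','s10',g,np.deg2rad(-20.6)))
E
```

```text
[(0.708, 20), (0.69, 5), (0.687, 10), (0.683, 15)]
[(0.697, 35), (0.695, 30), (0.679, 25), (0.665, 40)]
[(0.776, 0), (0.772, -5), (0.73, 5), (0.699, 10)]
```

Emit:
servo_tool([
  [0.6,0.5,-0.2,0.47,0],
  [0.6,1.05,-0.39,0.93,0],
  [0.6,1.6,-0.6,1.3,0],
  [0.6,2.23,-0.83,1.65,0],
  [0.6,2.85,-1.07,1.9,0],
  [0.6,3.51,-1.32,2.14,0],
  [0.6,3.51,-1.32,2.14,0],
  [0.6,3.51,-1.32,2.14,0],
])

```text
time_s: 35.67
ee_pos: [0.6056, -0.1758, 0.3157]
eef_rot: [3.142, 0.0, 2.778]
force: [-0.1, 0.4, -0.6]
grip_width: 0.052
grip_force: 6.0
```

Run:
```python
from h import *
o=ctrl.get_obs(); g=o['ee_pos']-[0,0,.18]; print(g,o['grip_width'],o['force'],o['moment'])
shot('scene','s13.png');shot('side','s13b.png')
for f,b in (('s13','s10'),('s13b','s10b')): print(tilt2(f,b,g,np.deg2rad(-20.6)))
```

```text
[ 0.60555224 -0.1757804   0.13567796] 0.0520143685219082 [-0.12814113  0.38802368 -0.59432473] [-0.00056409 -0.0005839  -0.01493872]
[(0.647, 90), (0.645, 85), (0.639, 80), (0.619, 100)]
[(0.552, 60), (0.546, 65), (0.485, 55), (0.482, 70)]
```

Emit:
servo_tool([
  [0.6,0.67,-0.25,0.14,0],
  [0.6,1.34,-0.5,0.25,0],
  [0.6,2,-0.75,0.27,0],
  [0.6,2.71,-1.01,0.24,0],
  [0.6,3.4,-1.27,0.12,0],
  [0.6,4.05,-1.52,-0.02,0],
  [0.6,4.15,-1.56,-0.1,0],
  [0.6,4.15,-1.56,-0.1,0],
])

```text
time_s: 36.78
ee_pos: [0.6471, -0.1914, 0.3146]
eef_rot: [3.142, 0.0, 2.778]
force: [-0.9, 0.5, -0.4]
grip_width: 0.0518
grip_force: 6.0
```

Run:
```python
from h import *
o=ctrl.get_obs(); g=o['ee_pos']-[0,0,.18]; print(g,o['grip_width'],o['force'],o['moment'])
e=np.array([np.cos(np.deg2rad(-20.6)),np.sin(np.deg2rad(-20.6))]); r=g[:2]-[.635,-.187]; print('xr',r@e,'yr',r@[-e[1],e[0]])
shot('scene','s14.png');shot('side','s14b.png')
for f,b in (('s14','s10'),('s14b','s10b')): print(tilt2(f,b,g,np.deg2rad(-20.6)))
s=cv2.imread('pics/s14.png'); c=cv2.imread('pics/s14b.png')
cv2.imwrite('pics/c11.png',np.hstack([cv2.resize(s[170:303,250:383],None,fx=3,fy=3,interpolation=2),cv2.resize(c[140:273,330:463],None,fx=3,fy=3,interpolation=2)]))
```

```text
[ 0.64708725 -0.19139623  0.13456869] 0.05179369691431752 [-0.94676345  0.49585505 -0.41741537] [-0.01032618 -0.02645199 -0.03809632]
xr 0.012861161757899028 yr 0.00013766566165681563
[(0.625, 105), (0.62, 110), (0.593, 100), (0.547, 95)]
[(0.584, 100), (0.574, 95), (0.569, 105), (0.549, 110)]
```

View pics/c11.png

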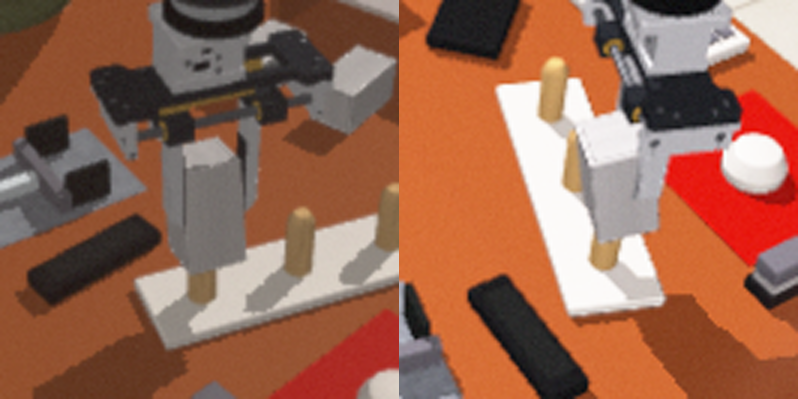

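C now stands over peg 0 (scene crop (205,210)), leaning only slightly. I'll centre, lower and release.

Emit:
servo_tool([
  [0.6,-0.45,0.17,0,0],
  [0.6,-0.84,0.32,0,0],
  [0.6,-0.84,0.32,-1,0],
  [0.6,-0.84,0.32,-2,0],
  [0.6,-0.84,0.32,-3,0],
  [0.6,-0.84,0.32,-3.7,0],
  [0.6,-0.84,0.32,-4,0],
  [0.6,-0.84,0.32,-4.2,0],
  [0.6,-0.84,0.32,-4.2,0],
])

```text
time_s: 38.0
ee_pos: [0.6387, -0.1882, 0.2729]
eef_rot: [3.142, 0.0, 2.778]
force: [0.5, -0.2, -0.0]
grip_width: 0.0517
grip_force: 6.0
```

Emit:
servo_tool([
  [0.6,0,0,-0.15,0],
  [0.6,0,0,-0.3,0],
  [0.6,0,0,-0.3,0],
  [0.6,0,0,-0.3,0],
])

```text
time_s: 38.5
ee_pos: [0.6387, -0.1882, 0.2698]
eef_rot: [-3.142, 0.0, 2.778]
force: [0.8, 0.6, -0.7]
grip_width: 0.052
grip_force: 6.0
```

Emit:
servo_tool([
  [0.6,0,0,-0.15,0],
  [0.6,0,0,-0.3,0],
  [0.6,0,0,-0.3,0],
  [0.6,0,0,-0.3,0],
])

```text
time_s: 39.0
ee_pos: [0.6387, -0.1883, 0.2667]
eef_rot: [-3.142, 0.0, 2.777]
force: [2.1, 0.3, -2.2]
grip_width: 0.052
grip_force: 6.0
```

Emit:
servo_tool([
  [0.44,0,0,0,0],
  [0.4,0,0,0,0],
  [0.2,0,0,0,0],
  [0,0,0,0,0],
  [0,0,0,0,0],
  [0,0,0,3,0],
  [0,0,0,8,0],
  [0,0,0,14,0],
  [0,-6,2,14,-10],
  [0,-12,4,14,-20],
  [0,-12,8,14,-30],
  [0,-12,8,14,-30],
  [0,-12,8,14,-30],
])

```text
time_s: 40.62
ee_pos: [0.5189, -0.1085, 0.4069]
eef_rot: [3.142, 0.0, 2.257]
force: [0.7, -0.5, -0.8]
grip_width: 0.0939
grip_force: 0.0
```

```bash
cat >> h.py <<'E'
def upfit(fns,bgs,xy,yaw):
    """score inverted standing tumbler over z-offset and xy by edges of changed mask"""
    ms=[]
    for fn,bg in zip(fns,bgs):
        a=cv2.imread('pics/'+fn+'.png').astype(int); b=cv2.imread('pics/'+bg+'.png').astype(int)
        ms.append((mask(fn)>0)&(np.abs(a-b).max(2)>20))
    def cost(p):
        x,y,z,t=p; d=np.array([np.cos(t),np.sin(t)]);n=np.array([-d[1],d[0]]); s=0
        P=[np.r_[np.array([x,y])+.026*(a*d+b*n),h] for h in(z,z+.095) for a in(-1,1) for b in(-1,1)]
        for fn,m in zip(fns,ms):
            k=cv2.fillConvexPoly(np.zeros((400,640),np.uint8),(cv2.convexHull(proj(fn,P))*16).round().astype(np.int32),255,shift=4)
            ring=(cv2.dilate(k,np.ones((9,9)))>0)&(k==0)
            s-=m[k>0].mean()-m[ring].mean()
        return s/len(fns)
    x0=[*xy,.012,yaw]
    r=minimize(cost,x0,method='Nelder-Mead',options=dict(initial_simplex=np.array([x0]+[np.array(x0)+e for e in np.diag([.01,.01,.01,.15])]),xatol=2e-4,fatol=1e-4))
    return r.x.round(4),round(r.fun,3)
E
python3 - <<'E'
from h import *
o=ctrl.get_obs(); print(o['ee_pos'],np.rad2deg(o['eef_rot'][2])-90)
shot('scene','s15.png');shot('side','s15b.png')
for a,b in ((['s15','s15b'],['s10','s10b']),(['s15'],['s10']),(['s15b'],['s10b'])): print(upfit(a,b,(.635,-.187),-.36))
for n,fns,x0 in [('L',['s15','s15b'],(.409,.125,1.73)),('R',['s15','s15b'],(.52,.154,1.74))]:
    p,c=fit(fns,x0); print(n,p.round(4),np.rad2deg(p[2]).round(1),round(c,3))
E
```

```text
[ 0.5188661  -0.10853509  0.40687968] 39.29313612820016Traceback (most recent call last):
  File "<stdin>", line 4, in <module>
  File "h.py", line 85, in upfit
    r=minimize(cost,x0,method='Nelder-Mead',options=dict(initial_simplex=np.array([x0]+[np.array(x0)+e for e in np.diag([.01,.01,.01,.15])]),xatol=2e-4,fatol=1e-4))
    res = _minimize_neldermead(fun, x0, args, callback, bounds=bounds,
                               **options)
    fsim[k] = func(sim[k])
              ~~~~^^^^^^^^
    fx = function(np.copy(x), *(wrapper_args + args))
  File "h.py", line 80, in cost
    k=cv2.fillConvexPoly(np.zeros((400,640),np.uint8),(cv2.convexHull(proj(fn,P))*16).round().astype(np.int32),255,shift=4)
                                                       ~~~~~~~~~~~~~~^^^^^^^^^^^^
cv2.error: OpenCV(4.12.0) /io/opencv/modules/imgproc/src/convhull.cpp:143: error: (-215:Assertion failed) total >= 0 && (depth == CV_32F || depth == CV_32S) in function 'convexHull'
```

```bash
sed -i 's/cv2.convexHull(proj(fn,P))\*16/cv2.convexHull(proj(fn,P).astype(np.float32))*16/' h.py
python3 - <<'E'
from h import *
for a,b in ((['s15','s15b'],['s10','s10b']),(['s15'],['s10']),(['s15b'],['s10b'])): print(upfit(a,b,(.635,-.187),-.36))
for n,fns,x0 in [('L',['s15','s15b'],(.409,.125,1.73)),('R',['s15','s15b'],(.52,.154,1.74)),('R',['s15'],(.52,.154,1.74))]:
    p,c=fit(fns,x0); print(n,p.round(4),np.rad2deg(p[2]).round(1),round(c,3))
E
```

```text
(array([ 0.6364, -0.1862,  0.0095, -0.3998]), np.float64(-0.812))
(array([ 0.6402, -0.1895,  0.0124, -0.3693]), np.float64(-0.817))
(array([ 0.6371, -0.1864,  0.0082, -0.3646]), np.float64(-0.806))
L [0.4089 0.1248 1.7308] 99.2 0.089
R [0.5188 0.1544 1.7268] 98.9 0.052
R [0.5194 0.1541 1.7316] 99.2 0.069
```

C sits flush on peg 0 (rim z ≈ 0.011, within 2 mm of the axis). Next is the tumbler at (0.519,0.154).

Emit:
servo_tool([
  [0,0,5,0,-8],
  [0,0,10,0,-16],
  [0,0.3,15,0,-24],
  [0,0.5,20,0,-30.3],
  [0,0.5,23,-3,-30.3],
  [0,0.5,23,-8,-30.3],
  [0,0.5,23,-13,-30.3],
  [0,0.5,23,-17,-30.3],
  [0,0.5,23,-20.1,-30.3],
  [0,0.5,23,-20.1,-30.3],
  [0.3,0.5,23,-20.1,-30.3],
  [0.5,0.5,23,-20.1,-30.3],
  [0.6,0.5,23,-20.1,-30.3],
  [0.6,0.5,23,-20.1,-30.3],
  [0.6,0.5,23,-20.1,-30.3],
  [0.6,0.5,23,-16,-30.3],
  [0.6,0.5,23,-11,-30.3],
  [0.6,0.5,23,-7,-30.3],
  [0.6,0.5,23,-7,-30.3],
])

```text
time_s: 43.1
ee_pos: [0.5238, 0.1218, 0.3396]
eef_rot: [3.136, -0.0, 1.725]
force: [-0.6, -0.5, -0.7]
grip_width: 0.0521
grip_force: 6.0
```

Emit:
servo_tool([
  [0.6,1,-1,0,-10],
  [0.6,2,-2,0,-20],
  [0.6,3,-3,0,-30],
  [0.6,4,-4,0,-40],
  [0.6,5,-5,0,-50],
  [0.6,6,-6,0,-60],
  [0.6,7,-7,0,-70],
  [0.6,8,-8,0,-80],
  [0.6,8,-9.3,0,-90],
  [0.6,8,-9.3,0,-100],
  [0.6,8,-9.3,0,-110],
  [0.6,8,-9.3,0,-119.4],
  [0.6,8,-9.3,0,-119.4],
  [0.6,8,-9.3,-4,-119.4],
  [0.6,8,-9.3,-7.5,-119.4],
  [0.6,8,-9.3,-7.5,-119.4],
  [0.6,8,-9.3,-7.5,-119.4],
])

```text
time_s: 45.22
ee_pos: [0.604, 0.0288, 0.2629]
eef_rot: [-3.141, -0.001, -0.357]
force: [0.4, 0.2, -0.1]
grip_width: 0.052
grip_force: 6.0
```

```bash
cat >> h.py <<'E'
def where(peg):
    o=ctrl.get_obs(); g=o['ee_pos']-[0,0,.18]; e=np.array([np.cos(np.deg2rad(-20.6)),np.sin(np.deg2rad(-20.6))]); r=g[:2]-peg
    print('g',g.round(4),'Y',np.rad2deg(o['eef_rot'][2])-90,'xr',r@e,'yr',r@[-e[1],e[0]],'w',o['grip_width'],'F',o['force'].round(1),'q6',o['qpos'][5]); return g
E
python3 - <<'E'
from h import *
where([.7025,-.0085])
E
```

```text
g [0.604  0.0288 0.0829] Y -110.45711825889933 xr -0.10534784789441556 yr 0.0002220555205972169 w 0.0520149153145343 F [ 0.4  0.2 -0.1] q6 1.9148768692037503
```

Emit:
servo_tool([
  [0.6,0,0,-0.6,0],
  [0.6,0.7,-0.26,-0.6,0],
  [0.6,1.2,-0.45,-0.6,0],
  [0.6,1.4,-0.53,-0.5,0],
  [0.6,1.6,-0.6,0.1,0],
  [0.6,1.87,-0.7,0.77,0],
  [0.6,2.2,-0.82,1.42,0],
  [0.6,2.56,-0.96,2.03,0],
  [0.6,3,-1.12,2.6,0],
  [0.6,3.44,-1.3,3.14,0],
  [0.6,3.95,-1.49,3.62,0],
  [0.6,4.49,-1.69,4.07,0],
  [0.6,5.05,-1.9,4.45,0],
  [0.6,5.67,-2.13,4.79,0],
  [0.6,6.3,-2.37,5.05,0],
  [0.6,6.95,-2.62,5.28,0],
  [0.6,7.6,-2.86,5.42,0],
  [0.6,8.29,-3.12,5.53,0],
  [0.6,8.29,-3.12,5.53,0],
])

```text
time_s: 47.6
ee_pos: [0.6869, -0.0027, 0.317]
eef_rot: [-3.142, -0.001, -0.359]
force: [-0.5, 0.6, -0.2]
grip_width: 0.052
grip_force: 6.0
```

Emit:
servo_tool([
  [0.6,0.67,-0.25,0.02,0],
  [0.6,1.37,-0.51,-0.01,0],
  [0.6,2,-0.76,-0.12,0],
  [0.6,2.6,-0.98,-0.25,0],
  [0.6,2.6,-0.98,-0.3,0],
  [0.6,2.6,-0.98,-0.3,0],
])

```text
time_s: 48.35
ee_pos: [0.7125, -0.0122, 0.3139]
eef_rot: [-3.142, -0.0, -0.359]
force: [-0.9, 0.2, -0.8]
grip_width: 0.0518
grip_force: 6.0
```

Run:
```python
from h import *
g=where([.7025,-.0085])
shot('scene','s16.png');shot('side','s16b.png')
for f,b in (('s16','s15'),('s16b','s15b')): print(tilt2(f,b,g,np.deg2rad(-20.6)))
```

```text
g [ 0.7125 -0.0122  0.1339] Y -110.55804201050186 xr 0.010698948248230124 yr 8.204754140638025e-05 w 0.051791104217673356 F [-0.9  0.2 -0.8] q6 1.8611223185645949
[(0.641, 110), (0.624, 105), (0.614, 100), (0.596, 95)]
[(0.504, 100), (0.501, 95), (0.494, 105), (0.487, 110)]
```

Emit:
servo_tool([
  [0.6,-0.4,0.15,0,0],
  [0.6,-0.75,0.28,0,0],
  [0.6,-0.75,0.28,-1,0],
  [0.6,-0.75,0.28,-2,0],
  [0.6,-0.75,0.28,-3,0],
  [0.6,-0.75,0.28,-3.7,0],
  [0.6,-0.75,0.28,-4,0],
  [0.6,-0.75,0.28,-4.3,0],
  [0.6,-0.75,0.28,-4.5,0],
  [0.6,-0.75,0.28,-4.7,0],
  [0.6,-0.75,0.28,-4.7,0],
  [0.6,-0.75,0.28,-4.7,0],
])

```text
time_s: 49.95
ee_pos: [0.7052, -0.0095, 0.2673]
eef_rot: [-3.141, -0.001, -0.359]
force: [3.3, -1.5, 0.1]
grip_width: 0.0522
grip_force: 6.0
```

Emit:
servo_tool([
  [0.44,0,0,0,0],
  [0.4,0,0,0,0],
  [0.2,0,0,0,0],
  [0,0,0,0,0],
  [0,0,0,0,0],
  [0,0,0,3,0],
  [0,0,0,8,0],
  [0,0,0,14,0],
  [0,-6,4,14,10],
  [0,-12,8,14,20],
  [0,-18,12,14,30],
  [0,-22,14,14,40],
  [0,-22,14,14,50],
  [0,-22,14,14,60],
  [0,-22,14,14,60],
])

```text
time_s: 51.82
ee_pos: [0.4849, 0.1307, 0.4073]
eef_rot: [3.141, -0.0, 0.688]
force: [-0.6, 0.1, 0.1]
grip_width: 0.0942
grip_force: 0.0
```

Run:
```python
from h import *
where([.7025,-.0085])
shot('scene','s17.png');shot('side','s17b.png')
for a,b in ((['s17','s17b'],['s10','s10b']),(['s17'],['s10']),(['s17b'],['s10b'])):
    print(upfit(a,b,(.7025,-.0085),-.36),upfit(a,b,(.635,-.187),-.36))
for f in (['s17','s17b'],['s17'],['s17b']):
    p,c=fit(f,(.409,.125,1.73)); print('L',p.round(4),np.rad2deg(p[2]).round(1),round(c,3))
```

```text
g [0.4849 0.1307 0.2273] Y -50.60782836925019 xr -0.25263131295339064 yr 0.05370106147019443 w 0.09416754782096641 F [-0.6  0.1  0.1] q6 1.0735212178302742
(array([ 0.712 , -0.0073,  0.0084, -0.3799]), np.float64(-0.794)) (array([ 0.6361, -0.1863,  0.0097, -0.4081]), np.float64(-0.801))
(array([ 0.7129, -0.0114,  0.0137, -0.3767]), np.float64(-0.851)) (array([ 0.6417, -0.1922,  0.0164, -0.4644]), np.float64(-0.826))
(array([ 0.7093, -0.0078,  0.0101, -0.3679]), np.float64(-0.74)) (array([ 0.6374, -0.1842,  0.0099, -0.4245]), np.float64(-0.789))
L [0.4089 0.1249 1.7313] 99.2 0.037
L [0.4096 0.1261 1.7507] 100.3 0.041
L [0.4086 0.1241 1.7219] 98.7 0.023
```

The second tumbler is seated on peg 2. Now the last one at (0.409,0.125).

Emit:
servo_tool([
  [0,-2,-1,0,10],
  [0,-4,-2,0,20],
  [0,-6,-3,0,30],
  [0,-7.1,-3.9,0,40],
  [0,-7.1,-3.9,0,50],
  [0,-7.1,-3.9,-3,59.7],
  [0,-7.1,-3.9,-8,59.7],
  [0,-7.1,-3.9,-13,59.7],
  [0,-7.1,-3.9,-17,59.7],
  [0,-7.1,-3.9,-20.1,59.7],
  [0,-7.1,-3.9,-20.1,59.7],
  [0.3,-7.1,-3.9,-20.1,59.7],
  [0.5,-7.1,-3.9,-20.1,59.7],
  [0.6,-7.1,-3.9,-20.1,59.7],
  [0.6,-7.1,-3.9,-20.1,59.7],
  [0.6,-7.1,-3.9,-20.1,59.7],
  [0.6,-7.1,-3.9,-16,59.7],
  [0.6,-7.1,-3.9,-11,59.7],
  [0.6,-7.1,-3.9,-7,59.7],
  [0.6,-7.1,-3.9,-7,59.7],
])

```text
time_s: 54.42
ee_pos: [0.4142, 0.0916, 0.3394]
eef_rot: [3.137, 0.0, 1.73]
force: [0.1, -0.5, -1.3]
grip_width: 0.0518
grip_force: 6.0
```

Emit:
servo_tool([
  [0.6,2,-2,0,-10],
  [0.6,4,-4,0,-20],
  [0.6,6,-6,0,-30],
  [0.6,8,-8,0,-40],
  [0.6,10,-10,0,-50],
  [0.6,12,-12,0,-60],
  [0.6,13,-13,0,-70],
  [0.6,14,-14,0,-80],
  [0.6,15,-15,0,-90],
  [0.6,15.6,-15.2,0,-100],
  [0.6,15.6,-15.2,0,-110],
  [0.6,15.6,-15.2,0,-119.7],
  [0.6,15.6,-15.2,0,-119.7],
  [0.6,15.6,-15.2,-4,-119.7],
  [0.6,15.6,-15.2,-7.5,-119.7],
  [0.6,15.6,-15.2,-7.5,-119.7],
  [0.6,15.6,-15.2,-7.5,-119.7],
])

```text
time_s: 56.55
ee_pos: [0.5704, -0.0605, 0.2631]
eef_rot: [-3.141, -0.001, -0.357]
force: [-0.2, -0.3, -0.8]
grip_width: 0.052
grip_force: 6.0
```

Run:
```python
from h import *
where([.6685,-.0975])
```

```text
g [ 0.5704 -0.0605  0.0831] Y -110.45086520215679 xr -0.10488388160093588 yr 0.0001561404289888227 w 0.05200663120085487 F [-0.2 -0.3 -0.8] q6 1.7582603818340206
```

Same start state as before, so I'll run the same arc.

Emit:
servo_tool([
  [0.6,0,0,-0.6,0],
  [0.6,0.7,-0.26,-0.6,0],
  [0.6,1.2,-0.45,-0.6,0],
  [0.6,1.4,-0.53,-0.5,0],
  [0.6,1.6,-0.6,0.1,0],
  [0.6,1.87,-0.7,0.77,0],
  [0.6,2.2,-0.82,1.42,0],
  [0.6,2.56,-0.96,2.03,0],
  [0.6,3,-1.12,2.6,0],
  [0.6,3.44,-1.3,3.14,0],
  [0.6,3.95,-1.49,3.62,0],
  [0.6,4.49,-1.69,4.07,0],
  [0.6,5.05,-1.9,4.45,0],
  [0.6,5.67,-2.13,4.79,0],
  [0.6,6.3,-2.37,5.05,0],
  [0.6,6.95,-2.62,5.28,0],
  [0.6,7.6,-2.86,5.42,0],
  [0.6,8.29,-3.12,5.53,0],
  [0.6,8.29,-3.12,5.53,0],
])

```text
time_s: 58.92
ee_pos: [0.6533, -0.0918, 0.3173]
eef_rot: [-3.142, -0.0, -0.359]
force: [1.4, 0.2, -0.5]
grip_width: 0.0517
grip_force: 6.0
```

Emit:
servo_tool([
  [0.6,0.67,-0.25,0.02,0],
  [0.6,1.37,-0.51,-0.01,0],
  [0.6,2,-0.76,-0.12,0],
  [0.6,2.5,-0.94,-0.25,0],
  [0.6,2.5,-0.94,-0.3,0],
  [0.6,2.5,-0.94,-0.3,0],
])

```text
time_s: 59.68
ee_pos: [0.6779, -0.101, 0.3143]
eef_rot: [3.142, -0.0, -0.359]
force: [0.3, 0.3, -0.7]
grip_width: 0.0521
grip_force: 6.0
```

Run:
```python
from h import *
g=where([.6685,-.0975])
shot('scene','s18.png');shot('side','s18b.png')
for f,b in (('s18','s17'),('s18b','s17b')): print(tilt2(f,b,g,np.deg2rad(-20.6)))
```

```text
g [ 0.6779 -0.101   0.1343] Y -110.55915448880066 xr 0.010065345393427582 yr 3.615266312307448e-05 w 0.05211210599940334 F [ 0.3  0.3 -0.7] q6 1.7283088288125914
[(0.604, 105), (0.602, 100), (0.588, 110), (0.574, 95)]
[(0.462, 95), (0.452, 90), (0.445, 100), (0.423, 105)]
```

Emit:
servo_tool([
  [0.6,-0.4,0.15,0,0],
  [0.6,-0.85,0.32,0,0],
  [0.6,-0.85,0.32,-1,0],
  [0.6,-0.85,0.32,-2,0],
  [0.6,-0.85,0.32,-3,0],
  [0.6,-0.85,0.32,-3.7,0],
  [0.6,-0.85,0.32,-4,0],
  [0.6,-0.85,0.32,-4.3,0],
  [0.6,-0.85,0.32,-4.5,0],
  [0.6,-0.85,0.32,-4.7,0],
  [0.6,-0.85,0.32,-4.7,0],
  [0.6,-0.85,0.32,-4.7,0],
])

```text
time_s: 61.28
ee_pos: [0.6695, -0.0978, 0.2673]
eef_rot: [3.142, -0.0, -0.359]
force: [2.8, -1.3, 0.3]
grip_width: 0.0522
grip_force: 6.0
```

Emit:
servo_tool([
  [0.44,0,0,0,0],
  [0.4,0,0,0,0],
  [0.3,0,0,0,0],
  [0.25,0,0,0,0],
  [0.25,0,0,0,0],
  [0.25,0,0,3,0],
  [0.25,0,0,8,0],
  [0.2,0,0,14,0],
  [0,-5,4,14,10],
  [0,-10,8,14,20],
  [0,-15,14,16,30],
  [0,-20,20,18,30],
  [0,-24,26,18,30],
  [0,-26,32,18,30],
  [0,-26,36,18,30],
  [0,-26,36,18,30],
  [0,-26,36,18,30],
])

```text
time_s: 63.4
ee_pos: [0.4089, 0.2632, 0.4474]
eef_rot: [-3.142, 0.0, 0.167]
force: [-0.1, -0.5, 1.3]
grip_width: 0.094
grip_force: 0.0
```

Run:
```python
from h import *
where([.6685,-.0975])
shot('scene','s19.png');shot('side','s19b.png')
for P in ((.6385,-.188),(.6685,-.0975),(.709,-.0095)):
    print(*[upfit([a],[b],P,-.36) for a,b in (('s19','s10'),('s19b','s10b'))])
c=cv2.imread('pics/s19b.png');s=cv2.imread('pics/s19.png')
cv2.imwrite('pics/c12.png',np.hstack([cv2.resize(s[170:320,180:430],None,fx=1.6,fy=1.6,interpolation=2),cv2.resize(c[130:280,260:510],None,fx=1.6,fy=1.6,interpolation=2)]) if 0 else np.hstack([cv2.resize(s[190:320,170:430],(400,200),interpolation=2),cv2.resize(c[140:370,260:460],(400,460),interpolation=2)[:200]]) if 0 else np.hstack([cv2.resize(s[185:335,175:425],(500,300),interpolation=2),cv2.resize(c[140:290,310:460],(300,300),interpolation=2)]))
```

```text
g [0.4089 0.2632 0.2674] Y -80.41571456592159 xr -0.369891993578841 yr 0.24633104218594976 w 0.09404155037088942 F [-0.1 -0.5  1.3] q6 1.90010297901028
(array([ 0.6405, -0.1886,  0.0138, -0.377 ]), np.float64(-0.713)) (array([ 0.6372, -0.185 ,  0.007 , -0.3558]), np.float64(-0.59))
(array([ 0.675 , -0.0997,  0.0115, -0.3722]), np.float64(-0.74)) (array([ 0.6689, -0.0982,  0.0173, -0.2451]), np.float64(-0.476))
(array([ 0.7122, -0.008 ,  0.0107, -0.3118]), np.float64(-0.844)) (array([ 0.7131, -0.005 ,  0.0059, -0.4134]), np.float64(-0.577))
```

View pics/c12.png

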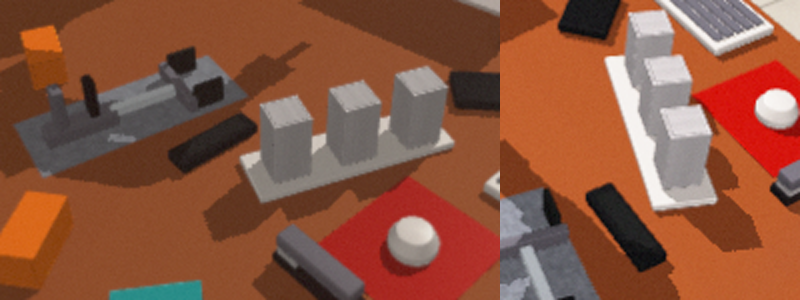

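All three tumblers stand inverted and flush on the rack (scene crop (287,140), (354,125), (418,108)). The reacher lies on its mat at about (130,110), and the remote and disk haven't moved. Handing in.

```bash
python3 -c "
from station import ctrl
print(ctrl.hand_in())"
```

```text
the job is handed in; nothing more can be done
None
```

I handed the job in after about 63 s: all three tumblers stand upside down, rims down on the rack, one per peg. The reacher is flat on its mat with the trigger released. Tumbler_c did drop about 65 mm onto the desk on my first try at turning it over, and I picked it up again.

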